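# Load the gang-sawing jig and fit its clamp spring

## Task

Set up the sawing jig on the bench: take all the wooden slats out of the tray and stack them flat one on another in the jig, lying along the two fence posts with one end butted against the end stop. Only then lift out the tension spring that was buried under them, put its hook down into the hole at the free end of the pressure arm, and stretch it until its eye drops fully down over the pin of the far post, so that the arm squeezes the stack tight and square against the fence posts. Leave the mallet, the tin and the rasp beside the work where they are.

Things in the scene. Friction and masses are not known exactly. Their poses are not given: they have to be found in the camera images.
- jig: wooden sawing jig, fixed to the bench: base board 18 mm thick, reaching x -90 to +160 and y -170 to +170 mm about its origin, which lies on the bench plane under the middle of the stack's place. The slats lie along its y; its x is the pressing direction. A slat fully home has its centre at x = 0, y = 0 and its long axis along the jig's y
- fence_mid (a point): midway between the tops of the two fence posts: wooden posts 24 mm square, 88 mm high above the bench, at jig y = -60 and +60 mm (96 mm clear between them); the faces that the slats bear on are at jig x = +15 mm, where this point lies
- end_stop (a point): middle of the top edge of the end stop's face: a wooden block 34 mm wide, 85 mm high above the bench, whose face that the slat ends butt on is at jig y = -85 mm
- stack_place (a point): on the jig's base board, 18 mm above the bench: the centre of the underside of the lowest slat when it is fully home
- pressarm (a joint): swing (rad) of the pressure arm, a wooden bar 24 mm wide, top 58 mm above the bench, on an upright pivot at jig x = -39, y = -120 mm, lying along y on the -x side of the stack; its 24 mm round nose, 90 mm high, presses the stack at y = 0. 0 when its nose just bears on a stack that is tight on the fence, positive as it swings away from the stack (0.36 to 0.46 at the start); turns easily, stays where left
- lug_hole (a point): centre of the upper mouth of the hole in the lug at the free end of the pressure arm, 62 mm above the bench; upright through hole 15 mm across in a steel lug 8 mm thick, 34 mm wide across the arm and 44 mm along it; 260 mm from the arm's pivot, moves with the arm
- post_tip (a point): centre of the top of the steel pin of the spring post, 72 mm above the bench, at jig x = 137, y = 140 mm; the pin is 10 mm across and rises 20 mm above the flat top of a wooden barrel 28 mm across, on which the eye comes to lie
- tray: open wooden tray 226 x 196 mm (x, y) and 46 mm high, fixed, origin at the centre of its underside; floor 6 mm thick, walls 8 mm; along both long walls (at y = -90..-70 and +70..+90 mm) runs a ledge 42 mm above the bench on which slats lie across the tray; the spring lies on the floor between the ledges
- spring: tension spring along its x, 155 mm long at rest, 140 g: coil (x -63 to -13 mm) and end plugs 18 mm across; origin under the middle of the 26 mm long eye-end plug, a good place to grip; underside at z = 0, axis at z = 9 mm. +x points to the eye, -x to the hook: a 6 mm wire leaving the far plug at z = 15 mm for 31 mm and turning down at x = -106 mm, 12 mm of it below the crosswire. Lies with the hook pointing down
- spring_eye (a point): centre of the spring's eye ring, x = +29, z = +9 mm in the spring's frame; a flat ring in the plane of the spring's x and y, 22 mm clear inside, 32 mm outside, 5 mm thick
- hook_tip (a point): lowest end of the spring's downturned hook leg, x = -106, z = 0 mm in the spring's frame at rest; from hook leg to eye centre 135 mm at rest
- spring_hook (a joint): how far the spring is stretched (m), 0 at rest, at most 0.07; it pulls with 4 N when just opened and 1.8 N more for every 10 mm (about 9.5 N when fitted, stretched about 30 mm)
- slat1: straight wooden slat, 170 x 30 x 12 mm (its x, y, z), all slats alike, 50 g; origin at the centre of its underside. Always there; lies across the tray on the ledges
- slat2: straight wooden slat, 170 x 30 x 12 mm (its x, y, z), all slats alike, 50 g; origin at the centre of its underside. May be absent; lies across the tray on the ledges
- slat3: straight wooden slat, 170 x 30 x 12 mm (its x, y, z), all slats alike, 50 g; origin at the centre of its underside. Always there; lies across the tray on the ledges
- slat4: straight wooden slat, 170 x 30 x 12 mm (its x, y, z), all slats alike, 50 g; origin at the centre of its underside. Always there; lies lengthwise on top of the slats that cross the tray
- slat5: straight wooden slat, 170 x 30 x 12 mm (its x, y, z), all slats alike, 50 g; origin at the centre of its underside. Always there; lies lengthwise on top of the slats that cross the tray
- slat6: straight wooden slat, 170 x 30 x 12 mm (its x, y, z), all slats alike, 50 g; origin at the centre of its underside. May be absent; lies crosswise on top of the two lengthwise slats
- slat7: straight wooden slat, 170 x 30 x 12 mm (its x, y, z), all slats alike, 50 g; origin at the centre of its underside. May be absent; lies crosswise on top of the two lengthwise slats
- mallet: bystander: wooden mallet lying on the bench, head 75 x 120 x 70 mm with the origin under it, handle 190 mm towards its -x
- tin: bystander: bare metal tin, 80 mm across and 75 mm high, origin under its centre
- rasp: bystander: rasp, steel blade 200 mm towards +x of its origin, wooden handle 100 mm towards -x, lying on the bench
There are look-alikes about, which are no part of the job. Leave any purple or turquoise look-alike of the slat1 alone.

How it is judged:
By the outcome, as a careful person would: the job done as asked, in the order asked, and still so for the second after the job is handed in, with the robot touching nothing.
Of slat2, slat6, slat7 only 1 to 2 are there at a start; the rules pass over those that are not, and their reading is None.
At some moment in a run one of slat4, slat5, spring may be knocked a few centimetres aside while the robot is not near it.
It also fails if it takes over 210 s, if anything falls off the work surface, if the arm or the gripper's body presses on something with over 40 N, if the wrist force passes 120 N, or if a joint passes its speed limit or range.

## Robot

A 6-joint arm with a two-finger parallel gripper is mounted at the origin on the work surface. World frame = base frame: x ahead of the robot, y to its left, z up, the work surface at z = 0. Lengths are in m, angles in rad, forces in N, time in s.
With the tool pointing down it reaches from about 0.25 to 0.8 m from the base axis. Payload 3.9 kg.
Tool frame: the origin (TCP) lies between the finger pads; the fingertips stand 25 mm ahead of it and the grasp point (between the pads) lies 6 mm ahead of it; z points along the fingers, y is the line along which they close (so a half turn about z gives the same grasp; the last joint's range is limited). The gripper opens to 85 mm and grips with 20 to 120 N. Pads are 22 mm wide; open, the fingers measure 114 mm over their backs; the gripper's body (76 mm by 85 mm) begins 54 mm behind the grasp point. The pads swing forward as they close: fully open they stand 13 mm farther back than shut.
Start: joints at [1.331, 0.26, -0.138, 1.173, 0, 1.571], TCP at [0.125, 0.51, 0.256] pointing down, gripper open.
Joint ranges: [-2.78, 2.78], [-0.83, 1.72], [-1.28, 1.37], [-1.9, 2.12], [-1.57, 1.48], [-3.14, 3.14]. Speed limits (rad/s): [2.57, 2.57, 3.14, 3.14, 3.14, 3.14].

## Interface

Orientations are given as a rotation vector (axis times angle).
In Python, from station import readout, vision, job gives the robot as it stands. The module is installed in compiled form; this text tells all that it offers.
- The arm moves only by the tool drive_tool, never from a script. Its argument "motion" is a list that holds one entry, the list of rows, each a list of 6 numbers: the shift along the tool's x, y, z in mm, then the turn, a rotation vector about the tool's x, y, z in rad. A call has 1 to 10 rows; each row is the pose to reach, as a shift and turn from the pose commanded when the call began, along the tool's axes at that moment; what a row does not reach only later rows make up. A row lasts 1/8 s, in which the tool goes at most 62.5 mm and 10.7 degrees, less where a joint would pass 70% of its speed; a pose out of reach is approached as far as the arm can. A call with a gripper value outside its range is refused whole. "fingers" is the closure in counts, from 0 (fully open) to 255 (shut), set as the call begins (left out, the last holds). The fingers move at their own pace and stop on an object; "squeeze" is the grip in N (left out, the last holds). Time passes only in rows, so rows that repeat a pose let the fingers close. It gives the time, the measured TCP pose, the force, the opening and the grip force at its end, in the units of the state.
- readout.read_state(): the state, without advancing time (a new reading comes with each control period).
- vision.grab_frame(name): name is "scene" or "top"; returns a dict with "color" (480x640x3 uint8, red, green, blue), "range_z" (480x640 float32, m along the optical axis (not along the pixel's ray), 0 where there is no reading), "mtx" (3x3 intrinsics, pixels), "xyz" and "rotation" of the camera in the world. Camera axes: x right, y up, looking along -z (the intrinsics and any distortion apply to the point x, -y, -z); pixel columns grow to the right and rows downward; lengths in m; the calibration is good to about 2 mm. A picture is of the moment at which its call begins.
- job.close_job(): hands the job in; it is judged then, once.
The state is a dict: "clock": time; "q": joint angles; "joint_vel": joint speeds; "joint_torque": joint torques, N m; "ee_pos": TCP position; "eef_rot": TCP orientation; "wrist_force": force on the tool from outside, world axes, zero at the start; "ft_torque": the same for the moment, N m; "grip_width": opening from 0.0 (shut) to 1.0 (fully open); "finger_force": force on a finger pad.
Only numpy, scipy, OpenCV 4.12 (cv2) and the standard library are available. Lean on these libraries where they do the work, as an engineer would, in place of code of your own. Each camera call takes 0.05 s, during which the arm holds its last target. There are 200 camera calls.

## Working session

There is one attempt and no reset: what is moved stays moved. The work goes in short steps, Python scripts to look and compute and a tool call to move; the robot and the scene stay as the last step left them, time stands still between calls to the robot, and variables do not carry over. Pictures are saved under pics/ and viewed, at most 14 in all, crops included, and the job is handed in when it is done.

Besides the shell and the picture viewer there is one more tool, called after ">>>" by a JSON object that holds its "op" and its "data", one argument or row to a line. drive_tool: Moves the arm, as the interface text tells. Its arguments: {"type":"object","properties":{"motion":{"type":"array"},"fingers":{"type":"number"},"squeeze":{"type":"number"}},"required":["motion"]}

```bash
mkdir -p pics; cat > h.py <<'E'
import numpy as np, cv2
from station import readout, vision, job
def grab(n, save=None):
    f=vision.grab_frame(n)
    if save: cv2.imwrite('pics/'+save, f['color'][:,:,::-1])
    K=f['mtx']; z=f['range_z']; v,u=np.mgrid[0:480,0:640]
    P=np.stack([(u-K[0,2])/K[0,0]*z, -(v-K[1,2])/K[1,1]*z, -z],-1)
    R=np.array(f['rotation']); 
    if R.shape!=(3,3): R=cv2.Rodrigues(R)[0]
    W=P@R.T+np.array(f['xyz']); W[z==0]=np.nan
    return f['color'],W,f
E
python3 - <<'E'
from h import *
for n in('top','scene'):
    c,W,f=grab(n,n+'0.png'); print(n,f['xyz'],f['rotation'],f['mtx'],f.keys())
    np.save(n+'0.npy',W)
print(readout.read_state())
E
```

```text
top [ 0.26745592 -0.04258915  1.65438264] [ 0.14487966 -0.12909106 -1.58852009] [[575.42624806   0.         308.33056258]
 [  0.         575.42624806 234.87988977]
 [  0.           0.           1.        ]] dict_keys(['color', 'range_z', 'mtx', 'xyz', 'rotation'])
scene [1.12138483 0.45111282 0.90832496] [0.40033342 0.84105646 2.1055198 ] [[440.82231801   0.         317.26783991]
 [  0.         440.82231801 247.6727618 ]
 [  0.           0.           1.        ]] dict_keys(['color', 'range_z', 'mtx', 'xyz', 'rotation'])
{'clock': 0.1, 'q': array([ 1.33099564e+00,  2.60618028e-01, -1.39240270e-01,  1.17271709e+00,
       -1.06913452e-06,  1.57078774e+00]), 'joint_vel': array([-6.90055192e-04, -8.80441648e-04,  3.64928364e-03, -9.13503285e-04,
        8.42031343e-05, -1.58152846e-03]), 'joint_torque': array([ 8.53295314e-04, -4.06508446e+01,  2.54527384e+01,  1.00529456e-02,
        2.20208995e-04,  1.80722722e-06]), 'ee_pos': array([0.12455594, 0.50941853, 0.25554819]), 'eef_rot': array([-3.75737305e-01, -3.11882795e+00,  2.77448735e-03]), 'wrist_force': array([-0.46918103, -0.47127126,  0.28227585]), 'ft_torque': array([-0.02071525,  0.03264286, -0.00624987]), 'finger_force': 0.0, 'grip_width': 0.9992793491901985}
```

View pics/top0.png

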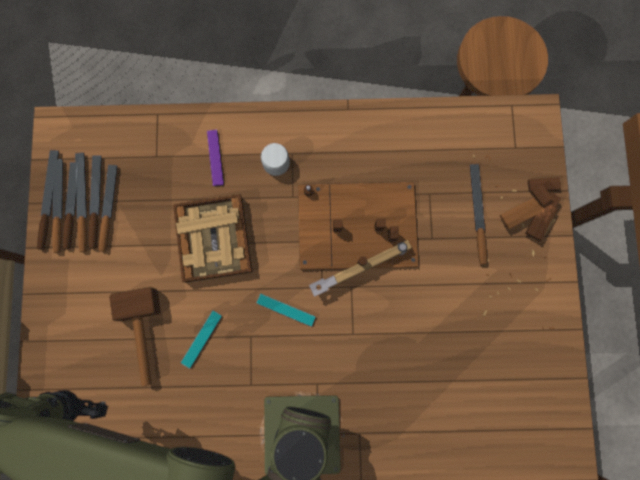

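View pics/scene0.png

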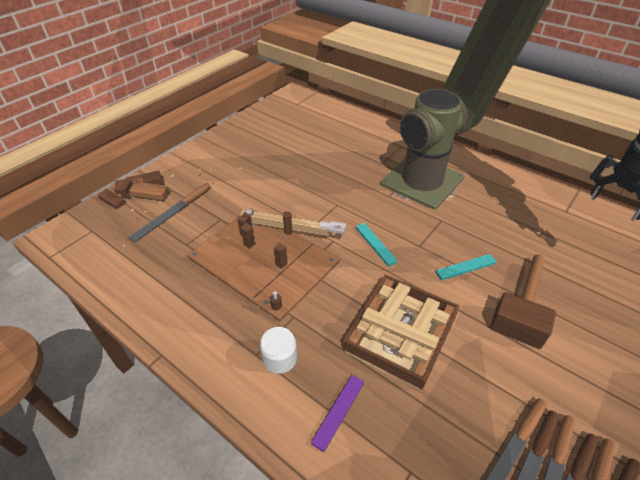

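```bash
python3 - <<'E'
from h import *
W=np.load('top0.npy');c=cv2.imread('pics/top0.png')
a=cv2.resize(c[185:295,165:265],None,fx=4,fy=4,interpolation=cv2.INTER_CUBIC)
b=cv2.resize(c[175:300,290:430],None,fx=3.5,fy=3.5,interpolation=cv2.INTER_CUBIC)[:440]
h=(np.clip(np.nan_to_num(W[185:295,165:265,2]),0,.1)*2550).astype(np.uint8)
hh=cv2.resize(cv2.applyColorMap(h*2,cv2.COLORMAP_JET),None,fx=4,fy=4,interpolation=cv2.INTER_NEAREST)
cv2.imwrite('pics/a.png',np.hstack([a,hh]));
s=cv2.imread('pics/scene0.png');
cv2.imwrite('pics/b.png',cv2.resize(s[270:390,335:465],None,fx=4.5,fy=4.5,interpolation=cv2.INTER_CUBIC))
np.set_printoptions(linewidth=250)
print((W[190:290:4,170:262:4,2]*1000).round().astype(int))
# jig board
m=(abs(W[...,2]-.018)<.004); m[:170]=0;m[285:]=0;m[:,:285]=0;m[:,435:]=0
m=cv2.morphologyEx(m.astype(np.uint8),cv2.MORPH_OPEN,np.ones((5,5)))
r=cv2.minAreaRect((W[m>0][:,:2]*1000).astype(np.float32)); print('board',r, cv2.boxPoints(r))
m=(W[...,2]>.045)&(W[...,2]<.13); m[:170]=0;m[300:]=0;m[:,:290]=0;m[:,435:]=0
n,l,st,ce=cv2.connectedComponentsWithStats(m.astype(np.uint8))
for i in range(1,n):
    p=W[l==i]; print(st[i],(p.mean(0)*1000).round(1),(np.median(p[:,2])*1000).round(1),(p.max(0)*1000).round())
E
```

```text
[[                   1                    5                   -2                    0                    4                   -2                    1                    1                    7                    3                    2
                     5                   -4                    2                   -1                    8                   -4                    0                    7                   -1                   -2                   -2
                    -4]
 [                  -5                   -1                    3                    2                    3                   -1                    3                    2                    1                   -1                   -2
                     4                    0                    5                    8                    1                    1                   51                   -3                    6                   -1                    1
                     2]
 [                   3                    3                    4                    1                    3              
[... 10927 characters left out ...]
       -3                   -2                    0                    0                    1                    6                    2                   -4                   -3                   -1
                    -1]]
board ((0.0, 0.0), (0.0, 0.0), 0.0) [[0. 0.]
 [0. 0.]
 [0. 0.]
 [0. 0.]]
[304 184   9  10  73] [683.2 -31.1  55.9] 53.9 [698. -20.  80.]
[333 219   9  12 102] [ 571.9 -110.5   80.5] 86.1 [587. -99.  98.]
[375 218  11  12 110] [ 572.5 -230.4   81.1] 86.1 [ 587. -219.   96.]
[389 226  10  15 135] [ 545.4 -266.2   79.3] 83.1 [ 563. -256.   92.]
[ 309  240  103   56 1043] [ 453.9 -169.4   60.6] 59.1 [529. -28.  96.]<stdin>:11: RuntimeWarning: invalid value encountered in cast
```

View pics/a.png

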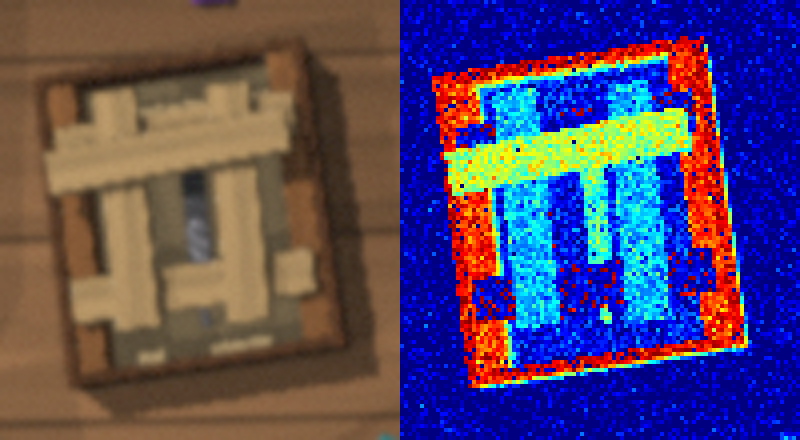

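View pics/b.png

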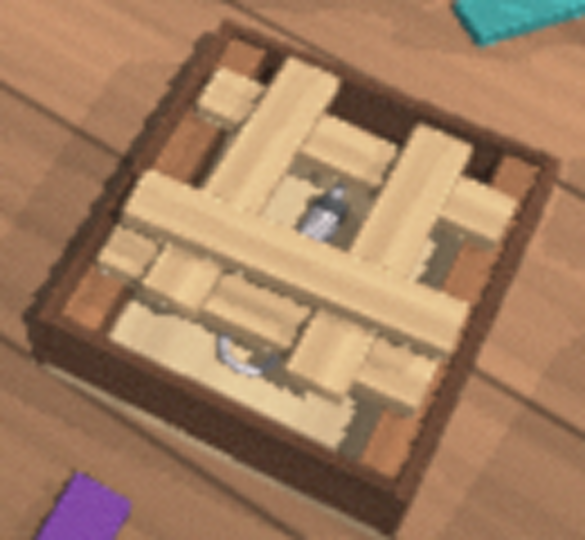

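The top view shows the tray at about (213,238) with five slats: two on the ledges, two lengthwise, and one crosswise on top. The spring runs along the tray with its eye on the +x side. The jig is at about (360,226), with its x roughly along world +x. The lug is at (322,287) and the spring post at (308,190). Next I'll measure these precisely.

```bash
cat >> h.py <<'E'
def slat(W,c,z,box,tol=.006,nn=3):
    "components of bright wood at top height z in pixel box (u0,v0,u1,v1): centre, yaw(deg), extents mm"
    u0,v0,u1,v1=box; w=W[v0:v1,u0:u1]; h=cv2.medianBlur(np.nan_to_num(w[...,2]).astype(np.float32),3)
    cc=c[v0:v1,u0:u1].astype(int)
    m=(abs(h-z)<tol)&(cc[...,0]>125)
    n,l,st,ce=cv2.connectedComponentsWithStats(m.astype(np.uint8),connectivity=4); out=[]
    for i in range(1,n):
        if st[i][4]<40: continue
        p=w[l==i]; p=p[np.isfinite(p).all(1)]; r=cv2.minAreaRect((p[:,:2]*1000).astype(np.float32))
        q=p[:,:2]-p[:,:2].mean(0); a=np.degrees(np.arctan2(*np.linalg.svd(q,full_matrices=0)[2][0][::-1]))
        out.append((st[i][4],(p.mean(0)*1000).round(1),'yaw',round(float((a+180)%180),1),'rect',np.round(r[0],1),np.round(r[1],1)))
    return out
E
python3 - <<'E'
from h import *
W=np.load('top0.npy');c=cv2.imread('pics/top0.png')[:,:,::-1]
B=(165,185,265,295)
for z in(.078,.066,.054): print(z,*slat(W,c,z,B),sep='\n')
h=np.nan_to_num(W[...,2])
def comp(z0,z1,box,name):
    u0,v0,u1,v1=box; w=W[v0:v1,u0:u1]; m=(w[...,2]>z0)&(w[...,2]<z1)
    n,l,st,ce=cv2.connectedComponentsWithStats(m.astype(np.uint8),connectivity=8)
    for i in range(1,n):
        if st[i][4]>=8:
            p=w[l==i]; r=cv2.minAreaRect((p[:,:2]*1000).astype(np.float32)); print(name,st[i],(p.mean(0)*1000).round(1),np.round(r[0],1),np.round(r[1],1),round(r[2],1))
comp(.076,.105,(325,210,405,245),'posts')
comp(.045,.085,(298,180,318,200),'pin')
comp(.05,.075,(305,230,415,300),'arm')
comp(.03,.05,(165,185,265,295),'tray')
S=np.load('scene0.npy'); sc=cv2.imread('pics/scene0.png')[:,:,::-1]
W=S
comp(.076,.105,(230,200,310,280),'Sposts'); comp(.045,.085,(260,280,290,315),'Spin'); comp(.05,.075,(230,205,355,245),'Sarm')
B=(335,270,465,390)
for z in(.078,.066): print('S',z,*slat(S,sc,z,B),sep='\n')
E
```

```text
0.078
(np.int32(652), array([587.4, 254.5,  78.1]), 'yaw', 100.1, 'rect', array([587.9, 254.5]), array([ 33.1, 169.5]))
0.066
(np.int32(82), array([625.1, 214.9,  65.6]), 'yaw', 104.5, 'rect', array([625. , 216.7]), array([24.8, 33.2]))
(np.int32(125), array([616.1, 294.3,  66.4]), 'yaw', 2.5, 'rect', array([616.1, 295.6]), array([38.2, 34.4]))
(np.int32(395), array([521.6, 204.5,  66.2]), 'yaw', 5.2, 'rect', array([521.9, 204.7]), array([109.2,  30.2]))
(np.int32(356), array([513.7, 281.9,  66.1]), 'yaw', 6.8, 'rect', array([514.1, 282.2]), array([98.4, 30.1]))
0.054
(np.int32(68), array([616.4, 253.7,  52.8]), 'yaw', 98.9, 'rect', array([621. , 258.4]), array([25.7, 52.4]))
(np.int32(47), array([605.4, 324.6,  54. ]), 'yaw', 104.6, 'rect', array([604.2, 324.4]), array([16.3, 28.5]))
(np.int32(96), array([503.5, 168.8,  53.8]), 'yaw', 177.5, 'rect', array([504.4, 169. ]), array([29.8, 25.1]))
(np.int32(155), array([495.7, 238.6,  53.9]), 'yaw', 99.4, 'rect', array([495.9, 238.9]), array([30.3, 41. ]))
(np.int32(115), array([487.5, 310.7,  51.8]), 'yaw', 11.4, 'rect', array([492.2, 3
[... 1021 characters left out ...]
63.2   58.8] [ 471.8 -163.4] [ 77.2 305.6] 25.8
Sarm [11 25 13 11 79] [ 575.9 -224.8   63.1] [ 577.2 -226. ] [19.2 31.9] 38.1
S
0.078
(np.int32(975), array([586. , 257.2,  77.6]), 'yaw', 99.9, 'rect', array([585.1, 254.8]), array([ 33.7, 170. ]))
S
0.066
(np.int32(466), array([518.2, 205.1,  65.5]), 'yaw', 5.2, 'rect', array([517.9, 197.3]), array([104.9,  45. ]))
(np.int32(448), array([510.4, 282.1,  65.7]), 'yaw', 6.6, 'rect', array([510. , 277.5]), array([95.7, 38.6]))
(np.int32(214), array([617.6, 216.5,  65.9]), 'yaw', 115.9, 'rect', array([617.5, 221. ]), array([34.6, 70. ]))
(np.int32(302), array([608.5, 295.5,  66.3]), 'yaw', 135.3, 'rect', array([607.1, 301. ]), array([48.5, 83.4]))
```

```bash
cat >> h.py <<'E'
from scipy.spatial.transform import Rotation as Ro
import json
def Rz(az): # tool x at azimuth az deg, tool z down
    a=np.radians(az); x=np.array([np.cos(a),np.sin(a),0]); z=np.array([0,0,-1.]); return np.stack([x,np.cross(z,x),z],1)
def plan(*calls, start=None):
    "calls: lists of (x,y,z mm, az deg, rows); prints rows relative to pose at call start"
    s=readout.read_state()
    p,R=(s['ee_pos']*1000,Ro.from_rotvec(s['eef_rot']).as_matrix()) if start is None else (np.array(start[:3],float),Rz(start[3]))
    print('at',p.round(1),'az',round(float(np.degrees(np.arctan2(R[1,0],R[0,0]))),2),'t',round(s['clock'],2),'w',round(s['grip_width'],3),'F',s['wrist_force'].round(1),'q6',s['q'][5].round(2))
    for call in calls:
        n=0; p0,R0=p,R
        for x,y,z,az,k in call:
            d=np.round(R0.T@(np.array([x,y,z])-p0),0 if np.linalg.norm(np.array([x,y,z])-p0)>40 else 1); r=np.round(Ro.from_matrix(R0.T@Rz(az)).as_rotvec(),3)
            nd=np.linalg.norm(R0@d+p0-p)/62.5; na=np.degrees(Ro.from_matrix(R.T@R0@Ro.from_rotvec(r).as_matrix()).magnitude())/10.7
            p=p0+R0@d; R=R0@Ro.from_rotvec(r).as_matrix(); n+=k
            print('  ',k,'x',[float(v) for v in d]+[float(v) for v in r],'min rows',round(max(nd,na),1))
        print('--- rows',n)
E
python3 - <<'E'
from h import *
plan([(587,255,200,100,10)],[(587,255,110,100,2),(587,255,89,100,2)])
E
```

```text
at [124.6 509.4 255.5] az 166.26 t 0.1 w 0.999 F [-0.5 -0.5  0.3] q6 1.57
   10 x [-510.0, -137.0, 56.0, -0.002, 0.001, 1.156] min rows 8.5
--- rows 10
   2 x [-0.0, -0.0, 90.0, 0.0, -0.0, 0.0] min rows 1.4
   2 x [-0.0, -0.0, 111.0, 0.0, -0.0, 0.0] min rows 0.3
--- rows 4
```

>>> {"op": "drive_tool", "data": {
  "motion": [
    [[-510,-137,56,-0.002,0.001,1.156],[-510,-137,56,-0.002,0.001,1.156],[-510,-137,56,-0.002,0.001,1.156],[-510,-137,56,-0.002,0.001,1.156],[-510,-137,56,-0.002,0.001,1.156],[-510,-137,56,-0.002,0.001,1.156],[-510,-137,56,-0.002,0.001,1.156],[-510,-137,56,-0.002,0.001,1.156],[-510,-137,56,-0.002,0.001,1.156],[-510,-137,56,-0.002,0.001,1.156]]
  ],
  "fingers": 100,
  "squeeze": 40
}}

```text
clock: 1.35
ee_pos: [0.589, 0.254, 0.1988]
eef_rot: [-2.022, -2.403, -0.001]
wrist_force: [-0.9, 0.3, 0.5]
grip_width: 0.612
finger_force: 0.0
```

>>> {"op": "drive_tool", "data": {
  "motion": [
    [[1,-2,80,0,0,0],[1,-2,100,0,0,0],[1,-2,110,0,0,0],[1,-2,110,0,0,0]]
  ]
}}

```text
clock: 1.85
ee_pos: [0.5849, 0.2572, 0.0906]
eef_rot: [-2.017, -2.407, -0.002]
wrist_force: [-0.1, -0.3, 0.5]
grip_width: 0.61
finger_force: 0.0
```

>>> {"op": "drive_tool", "data": {
  "motion": [
    [[0,0,0,0,0,0],[0,0,0,0,0,0],[0,0,0,0,0,0],[0,0,0,0,0,0],[0,0,-40,0,0,0],[0,0,-80,0,0,0],[0,0,-110,0,0,0]]
  ],
  "fingers": 255
}}

```text
clock: 2.72
ee_pos: [0.586, 0.2566, 0.2028]
eef_rot: [2.019, 2.407, 0.007]
wrist_force: [1.1, -0.2, -0.6]
grip_width: 0.34
finger_force: 39.7
```

```bash
python3 - <<'E'
from h import *
c,W,f=grab('scene','s1.png')
cv2.imwrite('pics/s1c.png',cv2.resize(c[100:420,150:550,::-1],None,fx=2,fy=1.875))
plan([(546,-165,160,90,10)],[(543,-165,60,90,3),(543,-165,46,90,3)])
E
```

```text
at [587.8 257.3 207. ] az 100.02 t 2.77 w 0.338 F [1.4 0.8 2.8] q6 1.81
   10 x [-409.0, -115.0, 44.0, 0.009, -0.005, 0.175] min rows 6.8
--- rows 10
   3 x [0.0, -3.0, 100.0, 0.0, 0.0, -0.0] min rows 1.6
   3 x [0.0, -3.0, 114.0, 0.0, 0.0, -0.0] min rows 0.2
--- rows 6
```

View pics/s1c.png

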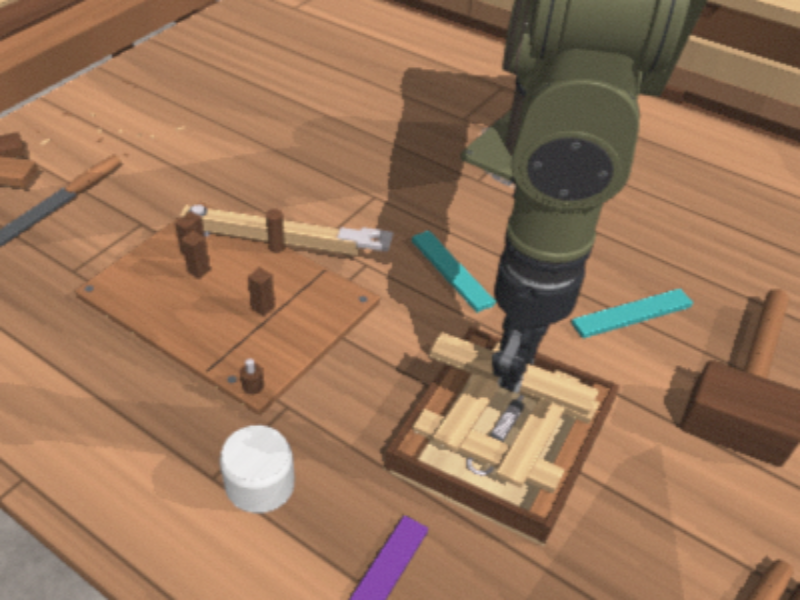

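```bash
python3 - <<'E'
from h import *
plan([(543,-165,160,90,10)],[(543,-165,60,90,3),(543,-165,47,90,3)],start=(584.9,255.6,199.5,100))
E
```

```text
at [584.9 255.6 199.5] az 100.0 t 2.77 w 0.338 F [1.4 0.8 2.8] q6 1.81
   10 x [-407.0, -114.0, 40.0, 0.0, 0.0, 0.175] min rows 6.8
--- rows 10
   3 x [0.0, -0.0, 100.0, 0.0, 0.0, -0.0] min rows 1.6
   3 x [0.0, -0.0, 112.0, 0.0, 0.0, -0.0] min rows 0.2
--- rows 6
```

>>> {"op": "drive_tool", "data": {
  "motion": [
    [[-60,-17,6,0,0,0.03],[-120,-34,12,0,0,0.06],[-180,-50,18,0,0,0.09],[-240,-67,24,0,0,0.12],[-300,-84,30,0,0,0.15],[-350,-98,35,0,0,0.175],[-390,-109,40,0,0,0.175],[-407,-114,40,0,0,0.175],[-407,-114,40,0,0,0.175],[-407,-114,40,0,0,0.175]]
  ]
}}

```text
clock: 4.03
ee_pos: [0.5443, -0.163, 0.1596]
eef_rot: [-2.219, -2.222, -0.004]
wrist_force: [1.1, 0.4, -0.3]
grip_width: 0.332
finger_force: 39.7
```

>>> {"op": "drive_tool", "data": {
  "motion": [
    [[0,0,50,0,0,0],[0,0,85,0,0,0],[0,0,100,0,0,0],[0,0,106,0,0,0],[0,0,106,0,0,0],[0,0,106,0,0,0]]
  ]
}}

```text
clock: 4.78
ee_pos: [0.5451, -0.1642, 0.0544]
eef_rot: [2.221, 2.221, 0.004]
wrist_force: [0.9, 0.1, -1.1]
grip_width: 0.129
finger_force: 45.5
```

```bash
python3 - <<'E'
from h import *
c,W,f=grab('scene','s2.png')
cv2.imwrite('pics/s2c.png',cv2.resize(c[190:330,170:360,::-1],None,fx=4,fy=4))
s=readout.read_state(); print(s['ee_pos'],s['eef_rot'],s['wrist_force'])
E
```

```text
[ 0.54494035 -0.16424772  0.05431157] [2.22086774 2.22082284 0.00420987] [-0.09726655 -0.37991779  0.08837345]
```

View pics/s2c.png

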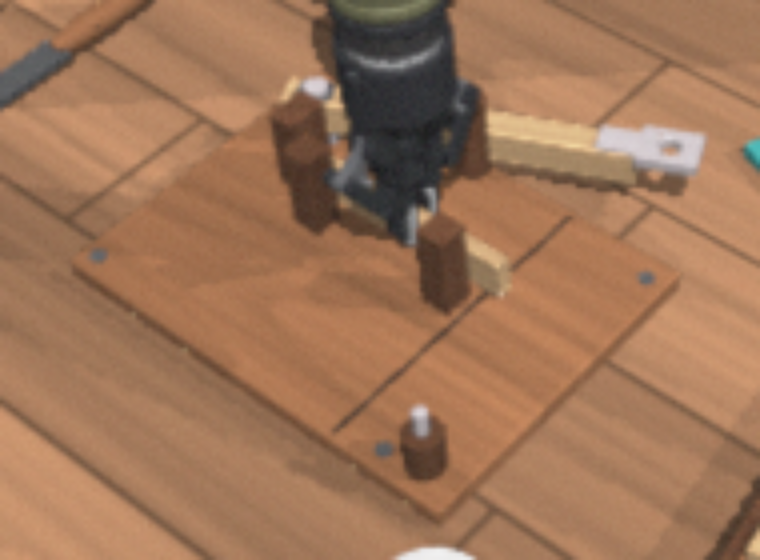

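The slat clipped a fence post on the way down and turned on edge in the grip. The picture shows it standing between the fingers at about (400,210), and the width reading is 11 mm. I'll take it to the open part of the board, tip it flat and re-grip it.

>>> {"op": "drive_tool", "data": {
  "motion": [
    [[0,0,-50,0,0,0],[0,0,-95,0,0,0],[-20,40,-100,0,0,0],[-25,80,-100,0,0,0],[-25,80,-60,0,0,0],[-25,80,-20,0,0,0],[-25,80,-5,0,0,0],[-25,80,-1,0,0,0],[-25,80,-1,0,0,0]]
  ]
}}

```text
clock: 5.95
ee_pos: [0.6251, -0.1893, 0.0558]
eef_rot: [2.221, 2.22, 0.005]
wrist_force: [0.4, 0.8, -1.6]
grip_width: 0.129
finger_force: 45.5
```

>>> {"op": "drive_tool", "data": {
  "motion": [
    [[0,0,2,0,0,0],[0,0,2,0,0,0]]
  ]
}}

```text
clock: 6.2
ee_pos: [0.6247, -0.1891, 0.0535]
eef_rot: [2.221, 2.221, 0.004]
wrist_force: [1.1, 0.6, -0.0]
grip_width: 0.128
finger_force: 45.5
```

>>> {"op": "drive_tool", "data": {
  "motion": [
    [[0,0,1.5,0,0,0],[0,0,1.5,0,0,0]]
  ]
}}

```text
clock: 6.45
ee_pos: [0.6248, -0.1889, 0.0523]
eef_rot: [2.221, 2.221, 0.005]
wrist_force: [-0.6, 2.2, 5.4]
grip_width: 0.13
finger_force: 46.4
```

```bash
python3 - <<'E'
from h import *
c,W,f=grab('scene','s3.png')
cv2.imwrite('pics/s3c.png',cv2.resize(c[190:340,190:340,::-1],None,fx=4,fy=4))
s=readout.read_state(); print(s['ee_pos'],s['eef_rot'],s['wrist_force'],s['clock'])
E
```

```text
[ 0.62478815 -0.18891642  0.05230593] [2.22086275 2.22104113 0.00453184] [-1.09502843  1.91798242  4.56482546] 6.5
```

View pics/s3c.png

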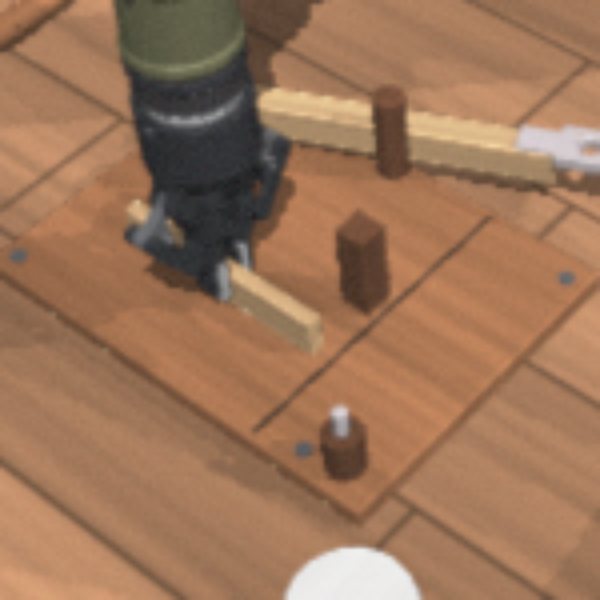

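>>> {"op": "drive_tool", "data": {
  "motion": [
    [[0,0,0,0,0,0],[0,0,0,0,0,0],[0,0,0,0,0,0],[0,0,-8,0,0,0],[0,15,-8,0,0,0],[0,25,-8,0,0,0],[0,35,-8,0,0,0],[0,44,-8,0,0,0],[0,44,-8,0,0,0]]
  ],
  "fingers": 75
}}

```text
clock: 7.62
ee_pos: [0.6689, -0.189, 0.0588]
eef_rot: [-2.221, -2.221, -0.003]
wrist_force: [-0.3, -1.2, 0.1]
grip_width: 0.705
finger_force: 0.0
```

>>> {"op": "drive_tool", "data": {
  "motion": [
    [[0,0,-60,0,0,0],[-60,0,-100,0,0,0],[-120,0,-100,0,0,0],[-180,0,-100,0,0,0],[-200,0,-100,0,0,0]]
  ]
}}

```text
clock: 8.25
ee_pos: [0.6668, -0.3933, 0.1584]
eef_rot: [-2.226, -2.217, -0.002]
wrist_force: [-0.3, 1.4, 0.1]
grip_width: 0.708
finger_force: 0.0
```

```bash
python3 - <<'E'
from h import *
c,W,f=grab('top'); np.save('top1.npy',W)
c2,W2,f2=grab('scene')
print(*slat(W,c,.030,(285,165,435,235),tol=.007),sep='\n'); 
for z in(.066,.054): print(z,*slat(W,c,z,(165,185,265,295)),sep='\n')
a=cv2.resize(c[170:300,165:435,::-1],(790,380),interpolation=cv2.INTER_CUBIC); cv2.imwrite('pics/t1.png',a)
plan()
E
```

```text
(np.int32(621), array([ 648.9, -191.5,   29.7]), 'yaw', 89.9, 'rect', array([ 651.5, -192.6]), array([ 37.2, 169.3]))
0.066
(np.int32(623), array([552.8, 207.3,  66.2]), 'yaw', 5.9, 'rect', array([553.2, 209.6]), array([171.4,  34.9]))
(np.int32(622), array([549. , 285.9,  66.1]), 'yaw', 6.7, 'rect', array([549. , 287.5]), array([168.7,  33.7]))
0.054
(np.int32(84), array([616.5, 181.4,  54.2]), 'yaw', 6.8, 'rect', array([617.1, 181.9]), array([30.3, 23.4]))
(np.int32(162), array([607. , 252.1,  53.8]), 'yaw', 89.3, 'rect', array([606.8, 258.1]), array([59.1, 36.8]))
(np.int32(106), array([597.2, 323. ,  54.5]), 'yaw', 23.7, 'rect', array([596.8, 323.2]), array([31.6, 29. ]))
(np.int32(98), array([503.4, 169.2,  53.4]), 'yaw', 177.9, 'rect', array([507.6, 168.1]), array([38.7, 26.9]))
(np.int32(156), array([495.5, 238.1,  53.2]), 'yaw', 101.6, 'rect', array([501.3, 237.6]), array([45.8, 42.1]))
(np.int32(105), array([487.7, 309.1,  53.8]), 'yaw', 35.9, 'rect', array([491.8, 307.9]), array([39.2, 32.8]))
at [ 666.8 -392.6  157.7] az 89.75 t 8.35 w 0.705 F [0.3 1.1 0.2] q6 1.04
```

View pics/t1.png

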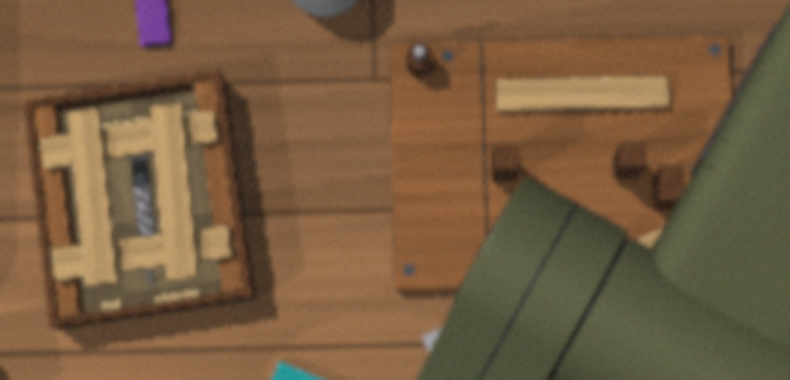

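>>> {"op": "drive_tool", "data": {
  "motion": [
    [[60,-6,0,0,0,0],[120,-12,0,0,0,0],[180,-19,20,0,0,0],[200,-19,60,0,0,0],[200,-19,85,0,0,0],[200,-19,85,0,0,0],[200,-19,85,0,0,0],[200,-19,85,0,0,0]]
  ],
  "fingers": 100
}}

```text
clock: 9.35
ee_pos: [0.6503, -0.1896, 0.0757]
eef_rot: [2.221, 2.22, 0.005]
wrist_force: [0.4, 0.8, 0.5]
grip_width: 0.606
finger_force: 0.0
```

>>> {"op": "drive_tool", "data": {
  "motion": [
    [[0,-1,25,0,0,0],[0,-1,31,0,0,0],[0,-1,31,0,0,0]]
  ]
}}

```text
clock: 9.72
ee_pos: [0.6481, -0.1892, 0.0432]
eef_rot: [-2.221, -2.22, -0.003]
wrist_force: [-0.2, -0.9, -0.0]
grip_width: 0.606
finger_force: 0.0
```

>>> {"op": "drive_tool", "data": {
  "motion": [
    [[0,0,0,0,0,0],[0,0,0,0,0,0],[0,0,0,0,0,0],[0,0,-50,0,0,0],[0,0,-95,0,0,0],[10,-50,-95,0,0,0],[26,-100,-95,0,0,0],[26,-111,-95,0,0,0],[26,-111,-95,0,0,0],[26,-111,-95,0,0,0]]
  ],
  "fingers": 255,
  "squeeze": 60
}}

```text
clock: 10.98
ee_pos: [0.539, -0.1637, 0.1383]
eef_rot: [2.22, 2.22, 0.005]
wrist_force: [0.6, 0.1, 0.6]
grip_width: 0.327
finger_force: 60.6
```

>>> {"op": "drive_tool", "data": {
  "motion": [
    [[0,0,45,0,0,0],[0,0,75,0,0,0],[0,0,88,0,0,0],[0,0,92,0,0,0],[0,0,92,0,0,0]]
  ]
}}

```text
clock: 11.6
ee_pos: [0.5382, -0.1633, 0.0466]
eef_rot: [2.221, 2.221, 0.004]
wrist_force: [-0.9, -0.1, 0.0]
grip_width: 0.328
finger_force: 60.6
```

>>> {"op": "drive_tool", "data": {
  "motion": [
    [[0,3,2,0,0,0],[0,6,2,0,0,0],[0,7,2,0,0,0],[0,7,2,0,0,0]]
  ]
}}

```text
clock: 12.1
ee_pos: [0.5445, -0.163, 0.0443]
eef_rot: [-2.221, -2.221, -0.004]
wrist_force: [0.8, -0.2, 1.3]
grip_width: 0.33
finger_force: 60.8
```

>>> {"op": "drive_tool", "data": {
  "motion": [
    [[0,1,0,0,0,0],[0,1,0,0,0,0]]
  ]
}}

```text
clock: 12.35
ee_pos: [0.5446, -0.163, 0.0443]
eef_rot: [-2.221, -2.22, -0.002]
wrist_force: [-2.8, -0.3, 4.3]
grip_width: 0.329
finger_force: 61.3
```

>>> {"op": "drive_tool", "data": {
  "motion": [
    [[0,1,0,0,0,0],[0,1,0,0,0,0]]
  ]
}}

```text
clock: 12.6
ee_pos: [0.5447, -0.163, 0.0443]
eef_rot: [-2.22, -2.22, 0.0]
wrist_force: [-5.5, -0.4, 8.0]
grip_width: 0.33
finger_force: 61.5
```

>>> {"op": "drive_tool", "data": {
  "motion": [
    [[-1,-1.5,-0.5,0,0,0],[-3,-1.5,-0.5,0,0,0],[-3,-1.5,-0.5,0,0,0]]
  ]
}}

```text
clock: 12.98
ee_pos: [0.5446, -0.1658, 0.0443]
eef_rot: [-2.22, -2.221, -0.003]
wrist_force: [-1.3, 1.0, 1.4]
grip_width: 0.331
finger_force: 60.8
```

>>> {"op": "drive_tool", "data": {
  "motion": [
    [[-1.5,0,0,0,0,0],[-1.5,0,0,0,0,0]]
  ]
}}

```text
clock: 13.22
ee_pos: [0.5446, -0.1675, 0.0443]
eef_rot: [-2.221, -2.221, -0.003]
wrist_force: [-0.4, 1.5, -0.5]
grip_width: 0.33
finger_force: 60.8
```

>>> {"op": "drive_tool", "data": {
  "motion": [
    [[-1.5,0,0,0,0,0],[-1.5,0,0,0,0,0]]
  ]
}}

```text
clock: 13.48
ee_pos: [0.5446, -0.1692, 0.0443]
eef_rot: [-2.221, -2.221, -0.002]
wrist_force: [-0.5, -0.2, -0.8]
grip_width: 0.332
finger_force: 60.7
```

>>> {"op": "drive_tool", "data": {
  "motion": [
    [[-1.5,0,0,0,0,0],[-1.5,0,0,0,0,0]]
  ]
}}

```text
clock: 13.72
ee_pos: [0.5446, -0.1696, 0.0443]
eef_rot: [-2.219, -2.22, -0.005]
wrist_force: [-0.1, 4.0, 1.0]
grip_width: 0.333
finger_force: 60.7
```

>>> {"op": "drive_tool", "data": {
  "motion": [
    [[0.8,0,-0.5,0,0,0],[0.8,0,-0.5,0,0,0],[0.8,0,-0.5,0,0,0],[0.8,0,-40,0,0,0],[0.8,0,-100,0,0,0],[0.8,0,-120,0,0,0],[0.8,0,-120,0,0,0]]
  ],
  "fingers": 115
}}

```text
clock: 14.6
ee_pos: [0.5461, -0.1706, 0.1665]
eef_rot: [2.219, 2.219, 0.006]
wrist_force: [-0.7, 0.4, 1.2]
grip_width: 0.55
finger_force: 0.0
```

```bash
python3 - <<'E'
from h import *
c,W,f=grab('top')
print(*slat(W,c,.066,(165,185,265,295)),sep='\n')
plan([(547.5,285,150,186.7,10)],[(547.5,285,80,186.7,4)])
E
```

```text
(np.int32(612), array([552.3, 207.2,  66.1]), 'yaw', 5.8, 'rect', array([553.4, 207.2]), array([170.1,  29.5]))
(np.int32(615), array([548.8, 285.9,  66. ]), 'yaw', 6.7, 'rect', array([550.5, 286.5]), array([170.8,  30.3]))
at [ 544.9 -170.2  164.7] az 89.99 t 14.65 w 0.548 F [-0.9  1.2 -0.7] q6 1.27
   10 x [455.0, 3.0, 15.0, 0.003, 0.001, -1.688] min rows 9.0
--- rows 10
   4 x [0.0, 0.0, 70.0, -0.0, -0.0, 0.0] min rows 1.1
--- rows 4
```

>>> {"op": "drive_tool", "data": {
  "motion": [
    [[50,0,0,0,0,-0.18],[100,0,0,0,0,-0.36],[150,0,3,0,0,-0.54],[200,1,6,0,0,-0.72],[250,2,9,0,0,-0.9],[300,2,12,0,0,-1.08],[350,3,15,0,0,-1.26],[400,3,15,0,0,-1.44],[440,3,15,0,0,-1.62],[455,3,15,0,0,-1.688]]
  ]
}}

```text
clock: 15.9
ee_pos: [0.5462, 0.287, 0.1476]
eef_rot: [0.193, -3.133, -0.001]
wrist_force: [0.7, -0.1, -0.5]
grip_width: 0.547
finger_force: 0.0
```

>>> {"op": "drive_tool", "data": {
  "motion": [
    [[0,0,30,0,0,0],[0,0,45,0,0,0],[0,0,45,0,0,0]]
  ]
}}

```text
clock: 16.27
ee_pos: [0.5457, 0.2839, 0.1026]
eef_rot: [0.183, -3.132, 0.001]
wrist_force: [0.2, 0.1, -0.6]
grip_width: 0.549
finger_force: 0.0
```

>>> {"op": "drive_tool", "data": {
  "motion": [
    [[-2,1,15,0,0,0],[-2,1,22.5,0,0,0],[-2,1,22.5,0,0,0]]
  ]
}}

```text
clock: 16.65
ee_pos: [0.5491, 0.2862, 0.0822]
eef_rot: [0.184, -3.136, -0.002]
wrist_force: [-0.2, -0.3, 0.6]
grip_width: 0.547
finger_force: 0.0
```

>>> {"op": "drive_tool", "data": {
  "motion": [
    [[0,0,0,0,0,0],[0,0,0,0,0,0],[0,0,0,0,0,0],[0,0,-35,0,0,0],[0,0,-75,0,0,0],[0,0,-75,0,0,0]]
  ],
  "fingers": 255
}}

```text
clock: 17.4
ee_pos: [0.5517, 0.2876, 0.1615]
eef_rot: [-0.184, 3.129, 0.008]
wrist_force: [0.0, 1.1, 0.3]
grip_width: 0.329
finger_force: 59.3
```

>>> {"op": "drive_tool", "data": {
  "motion": [
    [[6,-50,0,0,0,0.18],[13,-100,0,0,0,0.36],[20,-150,0,0,0,0.54],[28,-200,0,0,0,0.72],[35,-250,0,0,0,0.9],[42,-300,0,0,0,1.08],[50,-350,0,0,0,1.26],[57,-400,0,0,0,1.44],[62,-435,0,0,0,1.62],[64,-447,0,0,0,1.688]]
  ]
}}

```text
clock: 18.65
ee_pos: [0.5372, -0.1671, 0.1556]
eef_rot: [-2.226, -2.214, -0.001]
wrist_force: [0.6, -0.3, -0.9]
grip_width: 0.322
finger_force: 59.4
```

>>> {"op": "drive_tool", "data": {
  "motion": [
    [[0,0,0,0,0,0],[0,0,0,0,0,0],[0,0,0,0,0,0]]
  ]
}}

```text
clock: 19.02
ee_pos: [0.538, -0.1641, 0.1567]
eef_rot: [-2.218, -2.222, -0.003]
wrist_force: [-0.4, -0.6, -0.3]
grip_width: 0.328
finger_force: 59.4
```

>>> {"op": "drive_tool", "data": {
  "motion": [
    [[0,0,50,0,0,0],[0,0,85,0,0,0],[0,0,95,0,0,0],[0,0,95,0,0,0],[-2,3,95,0,0,0],[-4,6,95,0,0,0],[-4,6,95,0,0,0],[-4,6,97,0,0,0],[-4,6,97,0,0,0]]
  ]
}}

```text
clock: 20.15
ee_pos: [0.5445, -0.169, 0.0599]
eef_rot: [-2.221, -2.221, -0.004]
wrist_force: [0.6, -0.2, -1.0]
grip_width: 0.327
finger_force: 59.5
```

>>> {"op": "drive_tool", "data": {
  "motion": [
    [[0,0,1,0,0,0],[0,0,1,0,0,0]]
  ]
}}

```text
clock: 20.4
ee_pos: [0.5445, -0.169, 0.0596]
eef_rot: [-2.221, -2.221, -0.004]
wrist_force: [-1.5, 0.6, 3.7]
grip_width: 0.326
finger_force: 60.1
```

>>> {"op": "drive_tool", "data": {
  "motion": [
    [[0,0,1,0,0,0],[0,0,1,0,0,0]]
  ]
}}

```text
clock: 20.65
ee_pos: [0.5445, -0.169, 0.0595]
eef_rot: [2.221, 2.221, 0.004]
wrist_force: [-3.4, 1.2, 11.6]
grip_width: 0.331
finger_force: 60.9
```

>>> {"op": "drive_tool", "data": {
  "motion": [
    [[-1.5,0,-2,0,0,0],[-3,0,-2,0,0,0],[-3,0,-2,0,0,0]]
  ]
}}

```text
clock: 21.02
ee_pos: [0.5443, -0.172, 0.0596]
eef_rot: [-2.221, -2.221, -0.003]
wrist_force: [0.0, -0.1, -0.2]
grip_width: 0.328
finger_force: 59.6
```

>>> {"op": "drive_tool", "data": {
  "motion": [
    [[-1.5,0,0,0,0,0],[-1.5,0,0,0,0,0]]
  ]
}}

```text
clock: 21.28
ee_pos: [0.5441, -0.1735, 0.0597]
eef_rot: [-2.221, -2.221, -0.003]
wrist_force: [-0.2, 0.7, 0.2]
grip_width: 0.325
finger_force: 59.5
```

>>> {"op": "drive_tool", "data": {
  "motion": [
    [[-1.5,0,0,0,0,0],[-1.5,0,0,0,0,0]]
  ]
}}

```text
clock: 21.52
ee_pos: [0.5442, -0.1749, 0.0599]
eef_rot: [-2.221, -2.221, -0.003]
wrist_force: [0.2, 0.3, -1.1]
grip_width: 0.327
finger_force: 59.5
```

>>> {"op": "drive_tool", "data": {
  "motion": [
    [[-1,0,0.3,0,0,0],[-1,0,0.3,0,0,0]]
  ]
}}

```text
clock: 21.78
ee_pos: [0.5442, -0.1759, 0.0596]
eef_rot: [-2.221, -2.221, -0.003]
wrist_force: [-0.2, 0.0, -0.4]
grip_width: 0.328
finger_force: 59.6
```

>>> {"op": "drive_tool", "data": {
  "motion": [
    [[-1,0,0,0,0,0],[-1,0,0,0,0,0]]
  ]
}}

```text
clock: 22.02
ee_pos: [0.5442, -0.176, 0.0596]
eef_rot: [-2.219, -2.22, -0.005]
wrist_force: [0.5, 3.4, 0.8]
grip_width: 0.326
finger_force: 59.6
```

>>> {"op": "drive_tool", "data": {
  "motion": [
    [[0.8,0,-0.3,0,0,0],[0.8,0,-0.3,0,0,0],[0.8,0,-0.3,0,0,0],[0.8,0,-40,0,0,0],[0.8,0,-90,0,0,0],[0.8,0,-100,0,0,0],[0.8,0,-100,0,0,0]]
  ],
  "fingers": 115
}}

```text
clock: 22.9
ee_pos: [0.5446, -0.1766, 0.1603]
eef_rot: [2.221, 2.221, 0.004]
wrist_force: [-0.4, 0.4, -0.4]
grip_width: 0.553
finger_force: 0.0
```

```bash
python3 - <<'E'
from h import *
c,W,f=grab('top')
print(*slat(W,c,.066,(165,185,265,295)),sep='\n')
plan([(550.5,206.5,150,185.8,10)])
E
```

```text
(np.int32(625), array([552.1, 207.4,  66. ]), 'yaw', 5.7, 'rect', array([553.2, 208.5]), array([170. ,  32.5]))
at [ 543.7 -176.2  159. ] az 89.99 t 22.95 w 0.552 F [-0.1  0.9 -0.5] q6 1.26
   10 x [383.0, 7.0, 10.0, 0.002, -0.001, -1.672] min rows 9.0
--- rows 10
```

>>> {"op": "drive_tool", "data": {
  "motion": [
    [[45,1,0,0,0,-0.18],[90,2,0,0,0,-0.36],[135,3,3,0,0,-0.54],[180,4,6,0,0,-0.72],[225,5,9,0,0,-0.9],[270,6,10,0,0,-1.08],[310,7,10,0,0,-1.26],[350,7,10,0,0,-1.44],[380,7,10,0,0,-1.62],[383,7,10,0,0,-1.672]]
  ]
}}

```text
clock: 24.2
ee_pos: [0.5498, 0.2085, 0.148]
eef_rot: [0.167, -3.135, -0.002]
wrist_force: [-0.1, -0.4, -0.2]
grip_width: 0.549
finger_force: 0.0
```

>>> {"op": "drive_tool", "data": {
  "motion": [
    [[0,0,30,0,0,0],[0,0,45,0,0,0],[0,0,45,0,0,0],[0,0,45,0,0,0]]
  ]
}}

```text
clock: 24.7
ee_pos: [0.5514, 0.2067, 0.1055]
eef_rot: [-0.158, 3.137, 0.003]
wrist_force: [0.3, -0.6, -0.0]
grip_width: 0.548
finger_force: 0.0
```

>>> {"op": "drive_tool", "data": {
  "motion": [
    [[0,0,18,0,0,0],[0,0,27,0,0,0],[0,0,27,0,0,0],[0,0,27,0,0,0]]
  ]
}}

```text
clock: 25.2
ee_pos: [0.5516, 0.207, 0.079]
eef_rot: [-0.159, 3.136, 0.004]
wrist_force: [-0.2, -0.3, 0.2]
grip_width: 0.55
finger_force: 0.0
```

>>> {"op": "drive_tool", "data": {
  "motion": [
    [[0,0,0,0,0,0],[0,0,0,0,0,0],[0,0,0,0,0,0],[0,0,-35,0,0,0],[0,0,-80,0,0,0],[0,0,-80,0,0,0]]
  ],
  "fingers": 255
}}

```text
clock: 25.95
ee_pos: [0.5537, 0.2077, 0.1621]
eef_rot: [-0.159, 3.13, 0.007]
wrist_force: [0.2, 0.2, -0.4]
grip_width: 0.33
finger_force: 59.3
```

>>> {"op": "drive_tool", "data": {
  "motion": [
    [[6,-45,0,0,0,0.18],[12,-90,0,0,0,0.36],[18,-135,0,0,0,0.54],[25,-180,0,0,0,0.72],[31,-225,0,0,0,0.9],[37,-270,0,0,0,1.08],[43,-310,0,0,0,1.26],[48,-350,0,0,0,1.44],[51,-368,0,0,0,1.62],[52,-370,0,0,0,1.672]]
  ]
}}

```text
clock: 27.2
ee_pos: [0.5358, -0.168, 0.1562]
eef_rot: [-2.225, -2.214, -0.001]
wrist_force: [-1.0, -0.2, -1.2]
grip_width: 0.331
finger_force: 59.4
```

>>> {"op": "drive_tool", "data": {
  "motion": [
    [[0,0,0,0,0,0],[0,0,0,0,0,0],[0,0,0,0,0,0]]
  ]
}}

```text
clock: 27.58
ee_pos: [0.5367, -0.1662, 0.1574]
eef_rot: [-2.219, -2.222, -0.003]
wrist_force: [-0.2, -0.1, -0.2]
grip_width: 0.331
finger_force: 59.4
```

>>> {"op": "drive_tool", "data": {
  "motion": [
    [[0,0,45,0,0,0],[0,0,75,0,0,0],[0,0,83,0,0,0],[0,0,83,0,0,0],[-2,4,83,0,0,0],[-4,7.5,83,0,0,0],[-4,7.5,86,0,0,0],[-4,7.5,88,0,0,0],[-4,7.5,88,0,0,0]]
  ]
}}

```text
clock: 28.7
ee_pos: [0.5446, -0.1705, 0.0695]
eef_rot: [-2.221, -2.221, -0.003]
wrist_force: [-0.2, 0.3, -0.1]
grip_width: 0.332
finger_force: 59.6
```

>>> {"op": "drive_tool", "data": {
  "motion": [
    [[0,0,1,0,0,0],[0,0,1,0,0,0]]
  ]
}}

```text
clock: 28.95
ee_pos: [0.5446, -0.1705, 0.0686]
eef_rot: [-2.221, -2.221, -0.003]
wrist_force: [0.4, 0.1, -1.1]
grip_width: 0.333
finger_force: 59.6
```

>>> {"op": "drive_tool", "data": {
  "motion": [
    [[0,0,1,0,0,0],[0,0,1,0,0,0]]
  ]
}}

```text
clock: 29.2
ee_pos: [0.5445, -0.1704, 0.0676]
eef_rot: [-2.221, -2.221, -0.003]
wrist_force: [-0.4, 0.9, 0.3]
grip_width: 0.329
finger_force: 59.6
```

>>> {"op": "drive_tool", "data": {
  "motion": [
    [[0,0,1,0,0,0],[0,0,1,0,0,0]]
  ]
}}

```text
clock: 29.45
ee_pos: [0.5446, -0.1705, 0.0674]
eef_rot: [-2.221, -2.221, -0.004]
wrist_force: [-2.4, 1.3, 5.4]
grip_width: 0.331
finger_force: 60.2
```

>>> {"op": "drive_tool", "data": {
  "motion": [
    [[-1.5,0,-0.3,0,0,0],[-3,0,-0.3,0,0,0],[-3,0,-0.3,0,0,0]]
  ]
}}

```text
clock: 29.82
ee_pos: [0.5446, -0.1729, 0.0674]
eef_rot: [-2.22, -2.221, -0.005]
wrist_force: [-1.6, 2.8, 5.6]
grip_width: 0.331
finger_force: 60.4
```

>>> {"op": "drive_tool", "data": {
  "motion": [
    [[-1,0,0,0,0,0],[-1,0,0,0,0,0]]
  ]
}}

```text
clock: 30.08
ee_pos: [0.5446, -0.1738, 0.0674]
eef_rot: [-2.22, -2.221, -0.006]
wrist_force: [-1.9, 3.7, 5.1]
grip_width: 0.334
finger_force: 60.4
```

>>> {"op": "drive_tool", "data": {
  "motion": [
    [[-1,0,-0.8,0,0,0],[-1,0,-0.8,0,0,0]]
  ]
}}

```text
clock: 30.32
ee_pos: [0.5445, -0.1748, 0.0674]
eef_rot: [-2.22, -2.221, -0.005]
wrist_force: [0.2, 4.9, 0.8]
grip_width: 0.328
finger_force: 59.7
```

>>> {"op": "drive_tool", "data": {
  "motion": [
    [[-1,0,0,0,0,0],[-1,0,0,0,0,0]]
  ]
}}

```text
clock: 30.58
ee_pos: [0.5445, -0.1749, 0.0674]
eef_rot: [-2.218, -2.22, -0.007]
wrist_force: [0.4, 6.8, 1.3]
grip_width: 0.331
finger_force: 59.7
```

>>> {"op": "drive_tool", "data": {
  "motion": [
    [[1.2,0,-0.3,0,0,0],[1.2,0,-0.3,0,0,0],[1.2,0,-0.3,0,0,0],[1.2,0,-40,0,0,0],[1.2,0,-80,0,0,0],[1.2,0,-90,0,0,0],[1.2,0,-90,0,0,0]]
  ],
  "fingers": 115
}}

```text
clock: 31.45
ee_pos: [0.5446, -0.1757, 0.1581]
eef_rot: [2.221, 2.221, 0.004]
wrist_force: [-0.8, 0.0, 0.6]
grip_width: 0.552
finger_force: 0.0
```

```bash
python3 - <<'E'
from h import *
c,W,f=grab('top')
print(*slat(W,c,.054,(165,185,265,295)),sep='\n')
a=cv2.resize(c[170:300,165:345,::-1],(780,563),interpolation=cv2.INTER_CUBIC); cv2.imwrite('pics/t2.png',a)
plan()
E
```

```text
(np.int32(634), array([606.7, 254. ,  54.2]), 'yaw', 98.4, 'rect', array([607.6, 253.6]), array([ 34.4, 168.7]))
(np.int32(647), array([495.5, 240.3,  53.9]), 'yaw', 96.6, 'rect', array([498.8, 242.7]), array([ 39.8, 173. ]))
at [ 543.8 -175.4  157. ] az 89.99 t 31.5 w 0.548 F [-0.4 -0.9 -0.5] q6 1.26
```

View pics/t2.png

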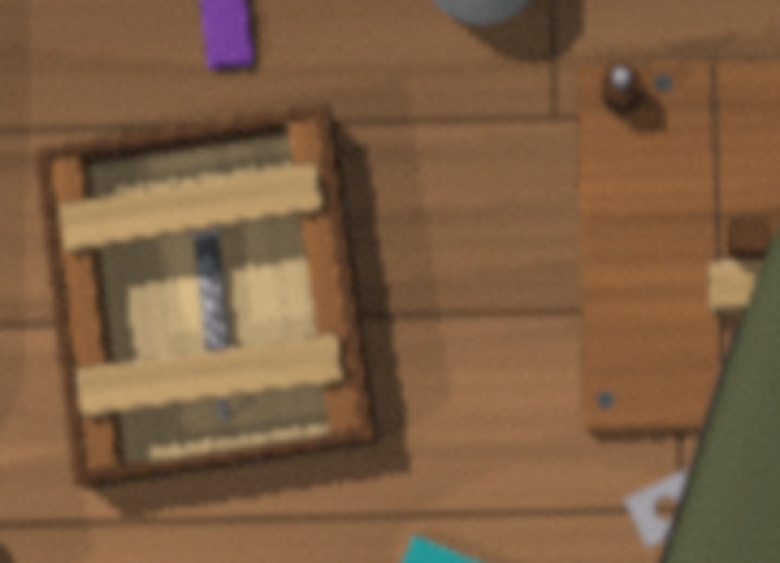

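>>> {"op": "drive_tool", "data": {
  "motion": [
    [[60,8,0,0,0,-0.02],[120,16,0,0,0,-0.04],[180,25,3,0,0,-0.06],[240,34,6,0,0,-0.09],[300,43,10,0,0,-0.12],[360,52,20,0,0,-0.147],[415,60,27,0,0,-0.147],[428,61,50,0,0,-0.147],[428,61,65,0,0,-0.147],[428,61,65,0,0,-0.147]]
  ]
}}

```text
clock: 32.75
ee_pos: [0.6031, 0.251, 0.0908]
eef_rot: [-2.051, -2.375, 0.006]
wrist_force: [0.1, -0.7, 0.5]
grip_width: 0.548
finger_force: 0.0
```

>>> {"op": "drive_tool", "data": {
  "motion": [
    [[0,0,5,0,0,0],[0,0,5,0,0,0]]
  ]
}}

```text
clock: 33.0
ee_pos: [0.6056, 0.2517, 0.089]
eef_rot: [-2.054, -2.377, -0.004]
wrist_force: [0.3, -0.4, 0.4]
grip_width: 0.548
finger_force: 0.0
```

>>> {"op": "drive_tool", "data": {
  "motion": [
    [[1,0,15,0,0,0],[1,0,22,0,0,0],[1,0,22,0,0,0],[1,0,22,0,0,0]]
  ]
}}

```text
clock: 33.5
ee_pos: [0.6052, 0.2538, 0.0666]
eef_rot: [-2.052, -2.378, -0.003]
wrist_force: [0.2, -0.1, 1.0]
grip_width: 0.552
finger_force: 0.0
```

>>> {"op": "drive_tool", "data": {
  "motion": [
    [[0,0,0,0,0,0],[0,0,0,0,0,0],[0,0,0,0,0,0],[0,0,-40,0,0,0],[0,0,-90,0,0,0],[0,0,-90,0,0,0]]
  ],
  "fingers": 255
}}

```text
clock: 34.25
ee_pos: [0.608, 0.2548, 0.1614]
eef_rot: [2.05, 2.376, 0.016]
wrist_force: [-0.5, -0.2, -0.9]
grip_width: 0.331
finger_force: 60.2
```

>>> {"op": "drive_tool", "data": {
  "motion": [
    [[-58,-18,0,0,0,0.02],[-116,-36,0,0,0,0.04],[-174,-55,0,0,0,0.06],[-232,-74,0,0,0,0.08],[-290,-92,0,0,0,0.1],[-345,-110,0,0,0,0.13],[-385,-122,0,0,0,0.147],[-405,-129,0,0,0,0.147],[-405,-129,0,0,0,0.147],[-405,-129,0,0,0,0.147]]
  ]
}}

```text
clock: 35.5
ee_pos: [0.5364, -0.1653, 0.155]
eef_rot: [-2.219, -2.22, -0.003]
wrist_force: [0.1, 0.9, -0.2]
grip_width: 0.333
finger_force: 60.1
```

>>> {"op": "drive_tool", "data": {
  "motion": [
    [[0,0,0,0,0,0],[0,0,0,0,0,0]]
  ]
}}

```text
clock: 35.75
ee_pos: [0.537, -0.165, 0.1557]
eef_rot: [-2.219, -2.222, -0.003]
wrist_force: [-1.3, 0.2, 0.5]
grip_width: 0.333
finger_force: 60.1
```

>>> {"op": "drive_tool", "data": {
  "motion": [
    [[0,0,45,0,0,0],[0,0,65,0,0,0],[0,0,70,0,0,0],[0,0,70,0,0,0],[-1,4,70,0,0,0],[-3,7.5,70,0,0,0],[-3,7.5,73,0,0,0],[-3,7.5,75,0,0,0],[-3,7.5,75,0,0,0]]
  ]
}}

```text
clock: 36.88
ee_pos: [0.5445, -0.1689, 0.0805]
eef_rot: [-2.221, -2.221, -0.003]
wrist_force: [-0.7, -0.7, -0.6]
grip_width: 0.331
finger_force: 60.2
```

>>> {"op": "drive_tool", "data": {
  "motion": [
    [[0,0,1,0,0,0],[0,0,1,0,0,0]]
  ]
}}

```text
clock: 37.12
ee_pos: [0.5445, -0.1688, 0.0797]
eef_rot: [-2.221, -2.221, -0.003]
wrist_force: [-0.0, 0.2, -0.3]
grip_width: 0.334
finger_force: 60.2
```

>>> {"op": "drive_tool", "data": {
  "motion": [
    [[0,0,1,0,0,0],[0,0,1,0,0,0]]
  ]
}}

```text
clock: 37.38
ee_pos: [0.5446, -0.1688, 0.0793]
eef_rot: [-2.221, -2.221, -0.003]
wrist_force: [-1.9, 0.8, 3.4]
grip_width: 0.334
finger_force: 60.7
```

Now the y push for this layer.

>>> {"op": "drive_tool", "data": {
  "motion": [
    [[-1.5,0,-0.6,0,0,0],[-2,0,-0.6,0,0,0],[-2,0,-0.6,0,0,0]]
  ]
}}

```text
clock: 37.75
ee_pos: [0.5445, -0.1708, 0.0793]
eef_rot: [-2.221, -2.221, -0.003]
wrist_force: [-1.2, 0.6, 1.4]
grip_width: 0.334
finger_force: 60.4
```

>>> {"op": "drive_tool", "data": {
  "motion": [
    [[-1,0,0,0,0,0],[-1,0,0,0,0,0]]
  ]
}}

```text
clock: 38.0
ee_pos: [0.5445, -0.1719, 0.0793]
eef_rot: [-2.221, -2.221, -0.003]
wrist_force: [0.7, 0.4, 0.5]
grip_width: 0.335
finger_force: 60.3
```

>>> {"op": "drive_tool", "data": {
  "motion": [
    [[-1,0,0,0,0,0],[-1,0,0,0,0,0]]
  ]
}}

```text
clock: 38.25
ee_pos: [0.5445, -0.172, 0.0793]
eef_rot: [-2.22, -2.22, -0.005]
wrist_force: [0.5, 4.0, 0.5]
grip_width: 0.33
finger_force: 60.4
```

>>> {"op": "drive_tool", "data": {
  "motion": [
    [[-1,0,0,0,0,0],[-1,0,0,0,0,0]]
  ]
}}

```text
clock: 38.5
ee_pos: [0.5445, -0.1721, 0.0793]
eef_rot: [-2.218, -2.22, -0.007]
wrist_force: [0.8, 7.4, 1.0]
grip_width: 0.328
finger_force: 60.4
```

>>> {"op": "drive_tool", "data": {
  "motion": [
    [[1.8,0,-0.3,0,0,0],[1.8,0,-0.3,0,0,0],[1.8,0,-0.3,0,0,0],[1.8,0,-40,0,0,0],[1.8,0,-75,0,0,0],[1.8,0,-80,0,0,0],[1.8,0,-80,0,0,0]]
  ],
  "fingers": 115
}}

```text
clock: 39.38
ee_pos: [0.5443, -0.1724, 0.1592]
eef_rot: [-2.221, -2.221, -0.003]
wrist_force: [-0.3, 0.7, -0.3]
grip_width: 0.55
finger_force: 0.0
```

>>> {"op": "drive_tool", "data": {
  "motion": [
    [[60,-8,0,0,0,-0.02],[120,-15,0,0,0,-0.04],[180,-23,3,0,0,-0.06],[240,-31,6,0,0,-0.09],[300,-39,10,0,0,-0.115],[360,-46,20,0,0,-0.115],[400,-51,27,0,0,-0.115],[411,-51,50,0,0,-0.115],[411,-51,64,0,0,-0.115],[411,-51,64,0,0,-0.115]]
  ]
}}

```text
clock: 40.62
ee_pos: [0.4916, 0.2375, 0.094]
eef_rot: [-2.089, -2.343, 0.005]
wrist_force: [0.1, 0.2, 0.3]
grip_width: 0.55
finger_force: 0.0
```

>>> {"op": "drive_tool", "data": {
  "motion": [
    [[0,0,5,0,0,0],[0,0,5,0,0,0]]
  ]
}}

```text
clock: 40.88
ee_pos: [0.4937, 0.2383, 0.0913]
eef_rot: [-2.091, -2.344, -0.003]
wrist_force: [0.7, -0.3, -0.1]
grip_width: 0.55
finger_force: 0.0
```

>>> {"op": "drive_tool", "data": {
  "motion": [
    [[1,0,17,0,0,0],[1,0,24.5,0,0,0],[1,0,24.5,0,0,0],[1,0,24.5,0,0,0]]
  ]
}}

```text
clock: 41.38
ee_pos: [0.4936, 0.2401, 0.0671]
eef_rot: [-2.09, -2.345, -0.004]
wrist_force: [0.4, 0.1, -0.0]
grip_width: 0.554
finger_force: 0.0
```

>>> {"op": "drive_tool", "data": {
  "motion": [
    [[0,0,0,0,0,0],[0,0,0,0,0,0],[0,0,0,0,0,0],[0,0,-40,0,0,0],[0,0,-100,0,0,0],[0,0,-100,0,0,0]]
  ],
  "fingers": 255
}}

```text
clock: 42.12
ee_pos: [0.4965, 0.2415, 0.1713]
eef_rot: [2.088, 2.343, 0.018]
wrist_force: [1.4, 0.5, -1.4]
grip_width: 0.333
finger_force: 59.5
```

>>> {"op": "drive_tool", "data": {
  "motion": [
    [[-58,-1,0,0,0,0.015],[-116,-1,0,0,0,0.03],[-174,-2,0,0,0,0.045],[-232,-2,0,0,0,0.06],[-290,-3,0,0,0,0.08],[-345,-4,0,0,0,0.1],[-388,-4,0,0,0,0.115],[-408,-4,0,0,0,0.115],[-408,-4,0,0,0,0.115],[-408,-4,0,0,0,0.115]]
  ]
}}

```text
clock: 43.38
ee_pos: [0.5355, -0.1646, 0.1653]
eef_rot: [-2.218, -2.221, -0.003]
wrist_force: [0.0, 0.3, 0.3]
grip_width: 0.328
finger_force: 59.5
```

>>> {"op": "drive_tool", "data": {
  "motion": [
    [[0,0,0,0,0,0],[0,0,0,0,0,0]]
  ]
}}

```text
clock: 43.62
ee_pos: [0.5361, -0.1649, 0.1659]
eef_rot: [-2.219, -2.222, -0.003]
wrist_force: [-0.1, -0.2, -0.2]
grip_width: 0.331
finger_force: 59.5
```

>>> {"op": "drive_tool", "data": {
  "motion": [
    [[0,0,45,0,0,0],[0,0,63,0,0,0],[0,0,68,0,0,0],[0,0,68,0,0,0],[-1,4,68,0,0,0],[-4,8.4,68,0,0,0],[-4,8.4,71,0,0,0],[-4,8.4,73,0,0,0],[-4,8.4,73,0,0,0]]
  ]
}}

```text
clock: 44.75
ee_pos: [0.5446, -0.1699, 0.0926]
eef_rot: [-2.221, -2.221, -0.003]
wrist_force: [-1.9, -0.3, -1.5]
grip_width: 0.333
finger_force: 59.7
```

>>> {"op": "drive_tool", "data": {
  "motion": [
    [[0,0,1,0,0,0],[0,0,1,0,0,0]]
  ]
}}

```text
clock: 45.0
ee_pos: [0.5446, -0.1698, 0.0918]
eef_rot: [-2.221, -2.221, -0.003]
wrist_force: [-0.1, -0.3, -0.3]
grip_width: 0.331
finger_force: 59.7
```

>>> {"op": "drive_tool", "data": {
  "motion": [
    [[0,0,1,0,0,0],[0,0,1,0,0,0]]
  ]
}}

```text
clock: 45.25
ee_pos: [0.5446, -0.1698, 0.0915]
eef_rot: [-2.221, -2.221, -0.003]
wrist_force: [-1.7, 0.5, 5.3]
grip_width: 0.331
finger_force: 60.3
```

>>> {"op": "drive_tool", "data": {
  "motion": [
    [[-1,0,0.2,0,0,0],[-2,0,0.2,0,0,0],[-2,0,0.2,0,0,0]]
  ]
}}

```text
clock: 45.62
ee_pos: [0.5446, -0.1702, 0.0915]
eef_rot: [-2.219, -2.22, -0.008]
wrist_force: [-2.5, 4.9, 8.0]
grip_width: 0.331
finger_force: 60.7
```

>>> {"op": "drive_tool", "data": {
  "motion": [
    [[-0.5,0,-1,0,0,0],[-0.5,0,-1,0,0,0]]
  ]
}}

```text
clock: 45.88
ee_pos: [0.5446, -0.1723, 0.0915]
eef_rot: [-2.221, -2.221, -0.003]
wrist_force: [-0.0, 1.5, 1.1]
grip_width: 0.338
finger_force: 59.9
```

>>> {"op": "drive_tool", "data": {
  "motion": [
    [[2,0,0,0,0,0],[2,0,0,0,0,0],[2,0,0,0,0,0],[2,0,-40,0,0,0],[2,0,-60,0,0,0],[62,0,-70,0,0,0],[122,0,-70,0,0,0],[180,0,-70,0,0,0],[240,0,-70,0,0,0],[240,0,-70,0,0,0]]
  ],
  "fingers": 115
}}

```text
clock: 47.12
ee_pos: [0.5445, 0.0714, 0.1622]
eef_rot: [-2.214, -2.228, -0.005]
wrist_force: [0.3, -0.8, -0.7]
grip_width: 0.549
finger_force: 0.0
```

```bash
python3 - <<'E'
from h import *
c,W,f=grab('top'); c2,W2,f2=grab('scene')
print(*slat(W,c,.078,(325,205,395,255),tol=.007),sep='\n')
a=cv2.resize(c[180:290,170:265,::-1],(380,440),interpolation=cv2.INTER_CUBIC)
b=cv2.resize(c2[195:310,190:300,::-1],(420,440),interpolation=cv2.INTER_CUBIC)
cv2.imwrite('pics/t3.png',np.hstack([a,b])); np.save('top3.npy',W); np.save('c3.npy',c)
# spring: dark/grey pts in tray with z 12..30mm
w=W[190:290,175:260]; cc=c[190:290,175:260].astype(int)
m=(w[...,2]>.013)&(w[...,2]<.032)&(abs(w[...,0]-.545)<.1)&(abs(w[...,1]-.246)<.05)&(cc[...,0]-cc[...,2]<25)
m=cv2.medianBlur(m.astype(np.uint8),3)
p=w[m>0]; r=cv2.minAreaRect((p[:,:2]*1000).astype(np.float32)); print('spring',p.shape,(p.mean(0)*1000).round(1),r)
h=(w[...,2]>.045)&(abs(W[190:290,175:260,1]-.246)<.06);
plan()
E
```

```text
(np.int32(633), array([ 546.8, -171.1,   77.9]), 'yaw', 89.9, 'rect', array([ 547.2, -171.8]), array([169.4,  31.2]))
spring (191, 3) [nan nan nan] ((nan, nan), (0.0, 0.0), 0.0)
at [544.4  67.9 162.1] az 90.09 t 47.23 w 0.551 F [ 0.4 -0.2  0.4] q6 1.69
```

View pics/t3.png

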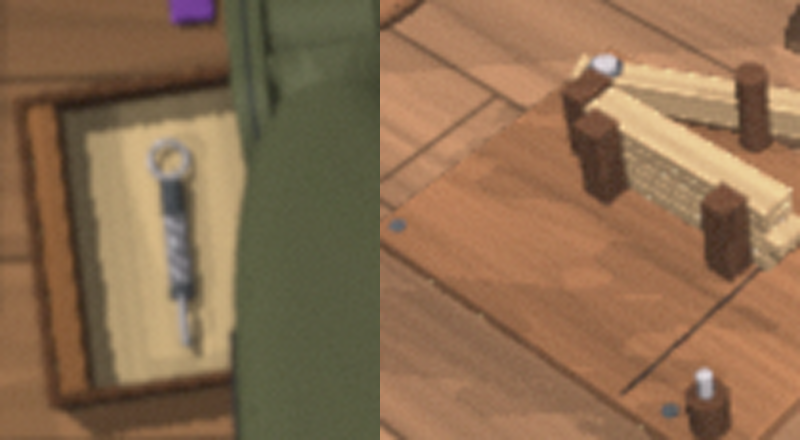

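The right crop shows the stack against the fence, but the lower slats stick out a few mm at the free end around (785,235). I'll push the whole end square against the stop with closed fingers. The left crop shows the spring in the tray: eye ring at (170,158), eye plug at (173,195), hook at (192,345).

>>> {"op": "drive_tool", "data": {
  "motion": [
    [[-60,0,0,0,0,0],[-120,0,40,0,0,0],[-123,0,90,0,0,0],[-123,0,113,0,0,0],[-123,0,113,0,0,0],[-128,0,113,0,0,0],[-132,0,113,0,0,0],[-134,0,113,0,0,0],[-136,0,113,0,0,0]]
  ],
  "fingers": 255
}}

```text
clock: 48.35
ee_pos: [0.5453, -0.0679, 0.0497]
eef_rot: [-2.221, -2.222, -0.006]
wrist_force: [0.9, 2.2, 1.1]
grip_width: 0.003
finger_force: 1.2
```

>>> {"op": "drive_tool", "data": {
  "motion": [
    [[-1,0,0,0,0,0],[-2,0,0,0,0,0],[-2,0,0,0,0,0]]
  ]
}}

```text
clock: 48.72
ee_pos: [0.5446, -0.0702, 0.0488]
eef_rot: [-2.221, -2.221, -0.003]
wrist_force: [0.9, 2.0, 1.7]
grip_width: 0.0
finger_force: 1.1
```

>>> {"op": "drive_tool", "data": {
  "motion": [
    [[-1,0,0,0,0,0],[-2,0,0,0,0,0],[-2,0,0,0,0,0]]
  ]
}}

```text
clock: 49.1
ee_pos: [0.5445, -0.0723, 0.0488]
eef_rot: [-2.221, -2.221, -0.003]
wrist_force: [-0.0, 2.4, 2.4]
grip_width: 0.0
finger_force: 1.1
```

>>> {"op": "drive_tool", "data": {
  "motion": [
    [[-1,0,0,0,0,0],[-2,0,0,0,0,0],[-2,0,0,0,0,0]]
  ]
}}

```text
clock: 49.48
ee_pos: [0.5445, -0.0744, 0.0488]
eef_rot: [-2.221, -2.221, -0.003]
wrist_force: [0.7, 1.9, 0.9]
grip_width: 0.001
finger_force: 0.9
```

>>> {"op": "drive_tool", "data": {
  "motion": [
    [[-1,0,0,0,0,0],[-1,0,0,0,0,0]]
  ]
}}

```text
clock: 49.72
ee_pos: [0.5444, -0.0746, 0.0488]
eef_rot: [-2.22, -2.22, -0.004]
wrist_force: [-0.0, 5.0, 1.5]
grip_width: -0.001
finger_force: 0.7
```

>>> {"op": "drive_tool", "data": {
  "motion": [
    [[-1,0,0,0,0,0],[-1,0,0,0,0,0]]
  ]
}}

```text
clock: 49.98
ee_pos: [0.5445, -0.0746, 0.0488]
eef_rot: [-2.218, -2.22, -0.007]
wrist_force: [-0.3, 8.1, 2.0]
grip_width: -0.004
finger_force: 0.4
```

>>> {"op": "drive_tool", "data": {
  "motion": [
    [[-1,0,0,0,0,0],[-1,0,0,0,0,0]]
  ]
}}

```text
clock: 50.22
ee_pos: [0.5444, -0.0746, 0.0488]
eef_rot: [-2.216, -2.22, -0.009]
wrist_force: [0.3, 10.4, 3.4]
grip_width: 0.001
finger_force: 0.2
```

>>> {"op": "drive_tool", "data": {
  "motion": [
    [[-1,0,0,0,0,0],[-1,0,0,0,0,0]]
  ]
}}

```text
clock: 50.48
ee_pos: [0.5444, -0.0746, 0.0489]
eef_rot: [-2.214, -2.22, -0.012]
wrist_force: [0.1, 13.7, 3.0]
grip_width: -0.001
finger_force: 0.1
```

>>> {"op": "drive_tool", "data": {
  "motion": [
    [[15,0,0,0,0,0],[15,0,-50,0,0,0],[0,0,-110,0,0,0],[-60,0,-110,0,0,0],[-100,0,-110,0,0,0],[-100,0,-110,0,0,0]]
  ],
  "fingers": 150
}}

```text
clock: 51.22
ee_pos: [0.5443, -0.1816, 0.1586]
eef_rot: [2.226, 2.216, 0.0]
wrist_force: [0.5, 0.9, 0.1]
grip_width: 0.413
finger_force: 0.0
```

```bash
python3 - <<'E'
from h import *
A=[]
for k in range(4):
    c,W,f=grab('top'); A.append(W)
W=np.nanmean(A,0); np.save('top4.npy',W); np.save('c4.npy',c)
c2,W2,f2=grab('scene')
a=cv2.resize(c[185:295,170:265,::-1],(380,440),interpolation=cv2.INTER_CUBIC)
b=cv2.resize(c2[195:310,190:300,::-1],(420,440),interpolation=cv2.INTER_CUBIC)
cv2.imwrite('pics/t4.png',np.hstack([a,b]))
np.set_printoptions(linewidth=250)
w=W[185:295,165:265]
m=(w[...,2]>.012)&(w[...,2]<.033)&(abs(w[...,0]-.55)<.09)&(abs(w[...,1]-.246)<.045)
n,l,st,ce=cv2.connectedComponentsWithStats(m.astype(np.uint8))
for i in range(1,n):
    if st[i][4]<6: continue
    p=w[l==i]; r=cv2.minAreaRect((p[:,:2]*1000).astype(np.float32))
    q=p[:,:2]-p[:,:2].mean(0); a=np.linalg.svd(q,full_matrices=0)[2][0]; t=q@a
    print(st[i],(p.mean(0)*1000).round(1),np.degrees(np.arctan2(a[1],a[0])).round(1),(t.min()*1000).round(),(t.max()*1000).round(),r)
# lug
u=W[235:305,295:430]; cc=c[235:305,295:430].astype(int)
m=(u[...,2]>.05)&(u[...,2]<.072)&(cc[...,2]-cc[...,0]>-15)
m=cv2.morphologyEx(m.astype(np.uint8),cv2.MORPH_OPEN,np.ones((2,2)))
p=u[m>0]; print('lug',p.shape,(p.mean(0)*1000).round(1),cv2.minAreaRect((p[:,:2]*1000).astype(np.float32)))
plan()
E
```

```text
[ 42  29  12  52 259] [554.3 244.3  20.6] -173.8 -70.0 82.0 ((548.2713012695312, 247.63720703125), (152.0437774658203, 29.102529525756836), 2.4551870822906494)
lug (164, 3) [ 440.1 -149.7   88.2] ((446.516357421875, -162.7421112060547), (65.58623504638672, 305.216064453125), 32.64896774291992)
at [ 544.2 -177.5  158.3] az 90.07 t 51.48 w 0.408 F [0.2 0.9 1. ] q6 1.25
```

View pics/t4.png

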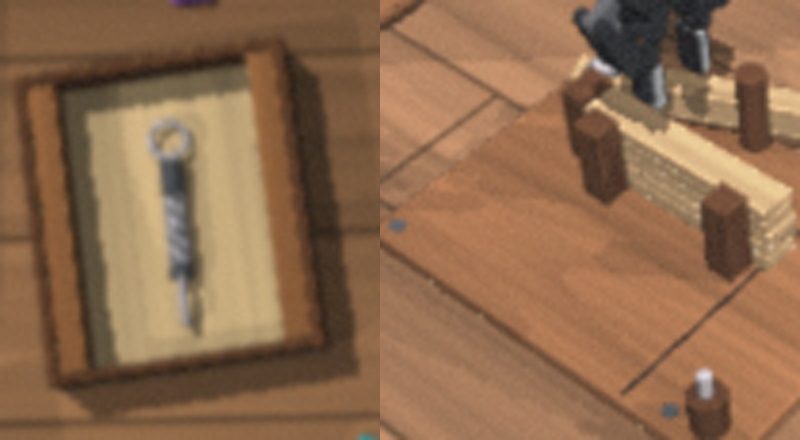

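The right crop shows the stack now flush and square. The left crop shows the spring in the tray: ring (168,140), plug (173,180), hook (190,325). Next I'll locate the plug, lug hole and pin precisely.

```bash
cat >> h.py <<'E'
def ray(f,u,v,z):
    K=f['mtx']; R=Ro.from_rotvec(f['rotation']).as_matrix(); o=np.array(f['xyz'])
    d=R@np.array([(u-K[0,2])/K[0,0],-(v-K[1,2])/K[1,1],-1]); return ((o+d*(z-o[2])/d[2])*1000).round(1)
E
python3 - <<'E'
from h import *
c,W,f=grab('top'); c2,W2,f2=grab('scene')
im=[]
for (cc,ff,box,k) in((c,f,(300,270,345,305),8),(c2,f2,(320,210,360,245),8)):
    u0,v0,u1,v1=box; g=cv2.resize(cc[v0:v1,u0:u1,::-1],None,fx=k,fy=k,interpolation=cv2.INTER_CUBIC); im.append(g)
h=max(i.shape[0] for i in im); cv2.imwrite('pics/l.png',np.hstack([cv2.copyMakeBorder(i,0,h-i.shape[0],0,10,0) for i in im]))
print('plug px',ray(f,213.3,230,.024))
W=np.load('top4.npy'); w=W[185:295,165:265].reshape(-1,3); w=w[(w[:,2]>.014)&(w[:,2]<.033)&(abs(w[:,1]-.246)<.045)&(abs(w[:,0]-.55)<.09)]*1000
for y0 in range(470,640,10):
    q=w[(w[:,0]>=y0)&(w[:,0]<y0+10)]
    if len(q): print(y0,len(q),q[:,1].mean().round(1),q[:,2].mean().round(1),end=' | ')
print('\npin top',[ray(f,u,v,.072) for u,v in((308,188),)],[ray(f2,u,v,.072) for u,v in((190+704*110/420,195+375*115/440),)])
E
```

```text
plug px [574.7 244.7  24. ]
470 8 236.2 22.5 | 480 6 237.8 23.6 | 490 8 238.0 23.2 | 500 13 238.9 21.7 | 510 25 239.5 21.3 | 520 19 241.8 21.1 | 530 21 242.1 21.2 | 540 21 243.3 20.4 | 550 18 244.8 20.5 | 560 21 244.9 21.4 | 570 21 247.0 20.9 | 580 22 247.9 22.6 | 590 18 248.1 18.7 | 600 13 251.1 17.1 | 610 13 251.7 16.8 | 620 10 250.2 16.7 | 
pin top [array([680.5, -31.6,  72. ])] [array([536.9, 157.7,  72. ])]
```

View pics/l.png

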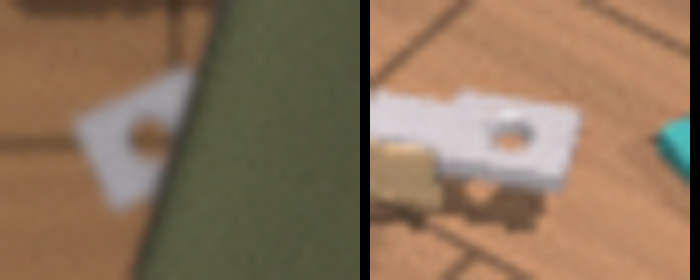

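```bash
python3 - <<'E'
from h import *
c,W,f=grab('top'); c2,W2,f2=grab('scene')
print('hole',ray(f,318.3,286.7,.062),ray(f2,337.3,226.0,.062))
print('pin',ray(f2,274.5,292.6,.072))
print('stack corner check')
plan([(577,246.5,150,186.2,10)],[(577,246.5,33,186.2,4)])
E
```

```text
hole [401.3 -54.1  62. ] [397.3 -54.1  62. ]
pin [681.8 -30.7  72. ]
stack corner check
at [ 544.5 -177.7  158.6] az 90.07 t 51.67 w 0.41 F [-0.9  0.2  0.4] q6 1.25
   10 x [424.0, 33.0, 9.0, 0.002, -0.001, -1.678] min rows 9.0
--- rows 10
   4 x [-0.0, 0.0, 117.0, -0.0, -0.0, 0.0] min rows 1.9
--- rows 4
```

>>> {"op": "drive_tool", "data": {
  "motion": [
    [[50,4,0,0,0,-0.18],[100,8,0,0,0,-0.36],[150,12,3,0,0,-0.54],[200,16,6,0,0,-0.72],[250,20,9,0,0,-0.9],[300,24,9,0,0,-1.08],[350,28,9,0,0,-1.26],[395,32,9,0,0,-1.44],[420,33,9,0,0,-1.62],[424,33,9,0,0,-1.678]]
  ],
  "fingers": 115
}}

```text
clock: 52.92
ee_pos: [0.5772, 0.2483, 0.1503]
eef_rot: [-0.178, 3.135, 0.004]
wrist_force: [-0.5, -0.5, 0.4]
grip_width: 0.552
finger_force: 0.0
```

>>> {"op": "drive_tool", "data": {
  "motion": [
    [[0,0,50,0,0,0],[0,0,75,0,0,0],[0,0,80,0,0,0],[0,0,80,0,0,0],[0,0,80,0,0,0]]
  ]
}}

```text
clock: 53.55
ee_pos: [0.5787, 0.2463, 0.0721]
eef_rot: [-0.168, 3.133, 0.005]
wrist_force: [0.3, 0.4, -0.1]
grip_width: 0.55
finger_force: 0.0
```

```bash
python3 - <<'E'
from h import *
plan([(577,246.5,34,186.2,4)])
E
```

```text
at [578.7 246.3  72.1] az -173.86 t 53.55 w 0.55 F [ 0.3  0.4 -0.1] q6 0.29
   4 x [1.8, 0.3, 38.1, 0.003, 0.004, -0.001] min rows 0.6
--- rows 4
```

>>> {"op": "drive_tool", "data": {
  "motion": [
    [[1,0,20,0,0,0],[1,0,35,0,0,0],[1,0,38,0,0,0],[1,0,38,0,0,0],[1,0,38,0,0,0]]
  ]
}}

```text
clock: 54.18
ee_pos: [0.5772, 0.246, 0.0332]
eef_rot: [-0.168, 3.135, 0.004]
wrist_force: [-0.3, -0.0, 1.0]
grip_width: 0.546
finger_force: 0.0
```

>>> {"op": "drive_tool", "data": {
  "motion": [
    [[0,0,0,0,0,0],[0,0,0,0,0,0],[0,0,0,0,0,0],[0,0,0,0,0,0],[0,0,-40,0,0,0],[0,0,-90,0,0,0],[0,0,-120,0,0,0],[0,0,-120,0,0,0],[0,0,-120,0,0,0]]
  ],
  "fingers": 255,
  "squeeze": 100
}}

```text
clock: 55.3
ee_pos: [0.5755, 0.2451, 0.1509]
eef_rot: [0.168, -3.136, -0.002]
wrist_force: [-0.1, 0.5, -1.4]
grip_width: 0.181
finger_force: 98.8
```

```bash
python3 - <<'E'
from h import *
A=[];B=[]
for k in range(3):
    c2,W2,f2=grab('scene'); B.append(W2)
c,W,f=grab('top')
W2=np.nanmean(B,0)
s=readout.read_state(); t=s['ee_pos']; print(t,s['grip_width'],s['finger_force'],s['wrist_force'])
# project expected hook & spring region
K=f2['mtx'];R=Ro.from_rotvec(f2['rotation']).as_matrix()
def px(P): q=R.T@(np.array(P)-f2['xyz']); return K[0,0]*q[0]/-q[2]+K[0,2], -K[1,1]*q[1]/-q[2]+K[1,2]
print(px(t),px(t+[-.106,-.011,-.02]))
u,v=map(int,px(t)); v0,u0=max(0,v-75),max(0,u-75); cv2.imwrite('pics/g.png',cv2.resize(c2[v0:v0+150,u0:u0+150,::-1],(600,600),interpolation=cv2.INTER_CUBIC)); print(u0,v0)
w=W2.reshape(-1,3); m=(abs(w[:,2]-t[2]+.015)<.02)&(abs(w[:,1]-t[1])<.05)&(w[:,0]<t[0]-.03)&(w[:,0]>t[0]-.14)
w=w[m]*1000
for x0 in range(int(t[0]*1000)-130,int(t[0]*1000)-20,10):
    q=w[(w[:,0]>=x0)&(w[:,0]<x0+10)]
    if len(q): print(x0,len(q),q.mean(0).round(1))
E
```

```text
[0.57542168 0.2450321  0.15057199] 0.1809205893948309 98.80244135856628 [-0.71609519  0.15307622 -1.77470702]
(np.float64(402.4322970228674), np.float64(301.9609459867755)) (np.float64(420.8923572758455), np.float64(275.09825238376015))
327 226
535 2 [540.8 235.7 136.6]
545 1 [545.2 238.1 137.8]<stdin>:6: RuntimeWarning: Mean of empty slice
```

View pics/g.png

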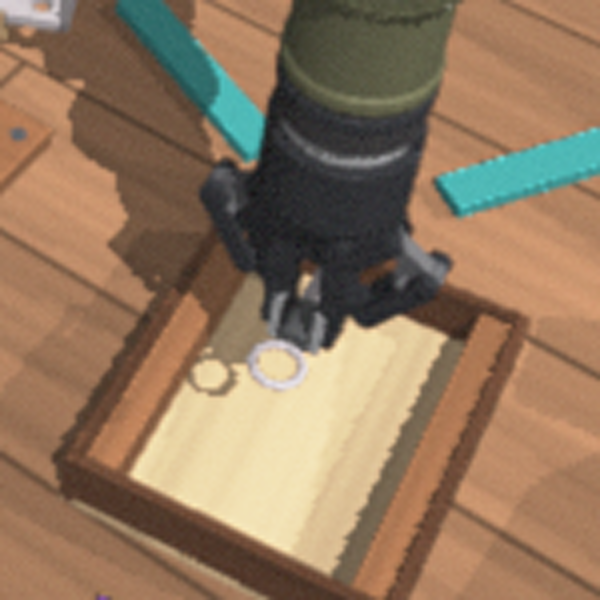

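```bash
python3 - <<'E'
from h import *
c2,W2,f2=grab('scene')
for z in(.128,.1324,.137): print(z,ray(f2,396.0,316.8,z))
s=readout.read_state(); print(s['ee_pos'])
w=W2[300:335,375:420]; m=abs(w[...,2]-.132)<.015
cc=c2[300:335,375:420].astype(int); m&=(cc.min(2)>110)
p=w[m]*1000; print(p.shape,p.mean(0),p.std(0), (p.max(0)+p.min(0))/2)
# plane tilt fit
A=np.c_[p[:,:2]-p[:,:2].mean(0),np.ones(len(p))]; print(np.linalg.lstsq(A,p[:,2],rcond=None)[0])
E
```

```text
0.128 [601.1 248.  128. ]
0.1324 [604.  249.2 132.4]
0.137 [607.1 250.4 137. ]
[0.57564052 0.24513546 0.15087199]
(111, 3) [599.70504629 249.93909615 134.5529826 ] [12.76589862 10.17418658  3.17881872] [589.71561719 250.27142603 137.20577933]
[-5.77207542e-02 -8.21085705e-03  1.34552983e+02]
```

>>> {"op": "drive_tool", "data": {
  "motion": [
    [[18,-50,0,0,0,0.02],[36,-100,0,0,0,0.04],[54,-150,0,0,0,0.06],[72,-200,10,0,0,0.08],[90,-250,20,0,0,0.1],[100,-280,26,0,0,0.107],[103,-291,26,0,0,0.107],[103,-291,26,0,0,0.107],[103,-291,26,0,0,0.107],[103,-291,26,0,0,0.107]]
  ]
}}

```text
clock: 56.8
ee_pos: [0.5057, -0.0538, 0.126]
eef_rot: [-0.003, 3.14, 0.003]
wrist_force: [0.6, -0.7, -2.1]
grip_width: 0.183
finger_force: 98.9
```

>>> {"op": "drive_tool", "data": {
  "motion": [
    [[0,0,0,0,0,0],[0,0,0,0,0,0],[0,0,0,0,0,0]]
  ]
}}

```text
clock: 57.18
ee_pos: [0.5053, -0.0546, 0.1259]
eef_rot: [-0.001, 3.141, 0.003]
wrist_force: [0.2, 0.3, -1.7]
grip_width: 0.18
finger_force: 98.9
```

```bash
python3 - <<'E'
from h import *
c,W,f=grab('top'); c2,W2,f2=grab('scene')
s=readout.read_state(); t=s['ee_pos']; print(s['clock'],s['grip_width'])
def px(f,P):
    K=f['mtx'];R=Ro.from_rotvec(f['rotation']).as_matrix(); q=R.T@(np.array(P)-f['xyz']); return np.array([K[0,0]*q[0]/-q[2]+K[0,2], -K[1,1]*q[1]/-q[2]+K[1,2]])
h=t+[-.1065,0,-.0122]
im=[]
for cc,ff in((c,f),(c2,f2)):
    p=px(ff,h); print('hook exp px',p,'tip',px(ff,h-[0,0,.015]),'hole px',px(ff,[.398,-.0553,.062]))
    u,v=(p-30).astype(int); im.append(cv2.resize(cc[v:v+60,u:u+60,::-1],(395,395),interpolation=cv2.INTER_CUBIC)); print(u,v)
cv2.imwrite('pics/k.png',np.hstack(im))
plan([(504.5,-55.3,105,180,2)])
E
```

```text
57.275 0.180990937166466
hook exp px [318.6827647  286.03711129] tip [318.65039096 286.51102237] hole px [318.7778565  287.88417293]
288 256
hook exp px [337.29709189 212.29114928] tip [337.15057601 216.41961392] hole px [336.79708476 225.96694535]
307 182
at [505.2 -54.8 125.8] az -179.99 t 57.27 w 0.181 F [ 0.3 -0.5 -2.7] q6 -0.11
   2 x [0.7, -0.6, 20.8, 0.002, 0.001, 0.0] min rows 0.3
--- rows 2
```

View pics/k.png

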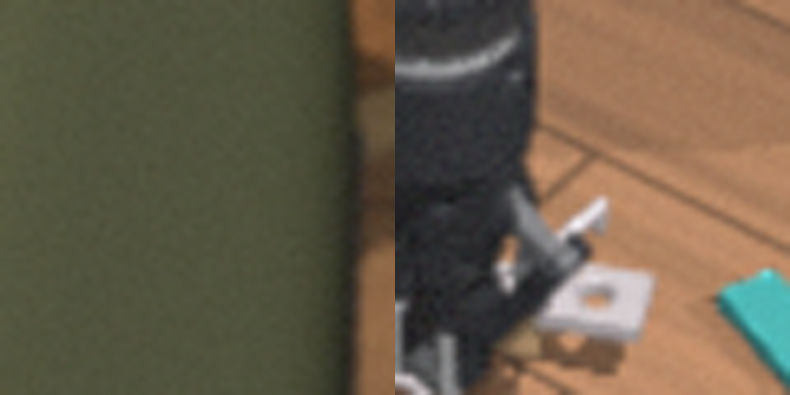

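>>> {"op": "drive_tool", "data": {
  "motion": [
    [[0.5,-0.5,20,0,0,0],[0.5,-0.5,30,0,0,0],[0.5,-0.5,34,0,0,0],[0.5,-0.5,36,0,0,0],[0.5,-0.5,36,0,0,0]]
  ]
}}

```text
clock: 57.9
ee_pos: [0.505, -0.0553, 0.09]
eef_rot: [-0.0, 3.14, 0.003]
wrist_force: [0.3, 0.6, -1.1]
grip_width: 0.178
finger_force: 98.9
```

>>> {"op": "drive_tool", "data": {
  "motion": [
    [[0,0,2,0,0,0],[0,0,3,0,0,0],[0,0,3,0,0,0]]
  ]
}}

```text
clock: 58.28
ee_pos: [0.5047, -0.0552, 0.0868]
eef_rot: [-0.0, 3.141, 0.003]
wrist_force: [0.4, -0.5, -1.9]
grip_width: 0.179
finger_force: 98.9
```

>>> {"op": "drive_tool", "data": {
  "motion": [
    [[0,0,2,0,0,0],[0,0,3,0,0,0],[0,0,3,0,0,0]]
  ]
}}

```text
clock: 58.65
ee_pos: [0.5046, -0.0552, 0.0837]
eef_rot: [-0.0, 3.141, 0.003]
wrist_force: [-0.6, -0.2, -2.5]
grip_width: 0.185
finger_force: 98.9
```

>>> {"op": "drive_tool", "data": {
  "motion": [
    [[0,0,2,0,0,0],[0,0,3,0,0,0],[0,0,3,0,0,0]]
  ]
}}

```text
clock: 59.02
ee_pos: [0.5046, -0.0552, 0.0807]
eef_rot: [-0.0, 3.141, 0.003]
wrist_force: [-0.6, 0.2, -1.0]
grip_width: 0.176
finger_force: 98.9
```

>>> {"op": "drive_tool", "data": {
  "motion": [
    [[0,0,1,0,0,0],[0,0,2,0,0,0],[0,0,2,0,0,0]]
  ]
}}

```text
clock: 59.4
ee_pos: [0.5047, -0.0552, 0.0787]
eef_rot: [-0.0, 3.141, 0.003]
wrist_force: [0.1, -0.3, -1.3]
grip_width: 0.179
finger_force: 98.9
```

>>> {"op": "drive_tool", "data": {
  "motion": [
    [[0,0,1,0,0,0],[0,0,1,0,0,0]]
  ]
}}

```text
clock: 59.65
ee_pos: [0.5047, -0.0552, 0.0778]
eef_rot: [-0.0, 3.141, 0.003]
wrist_force: [0.1, 1.3, -2.3]
grip_width: 0.185
finger_force: 98.9
```

>>> {"op": "drive_tool", "data": {
  "motion": [
    [[-4,0,0,0,0,0],[-10,2.7,0,0,0,0],[-16,5.2,0,0,0,0],[-22,7.6,0,0,0,0],[-28,9.7,0,0,0,0],[-34.7,12,0,0,0,0],[-34.7,12,0,0,0,0]]
  ]
}}

```text
clock: 60.52
ee_pos: [0.5404, -0.043, 0.0779]
eef_rot: [-0.001, 3.14, 0.003]
wrist_force: [-0.2, -0.4, -1.1]
grip_width: 0.179
finger_force: 98.9
```

```bash
cat >> h.py <<'E'
def nose():
    "nose post top (z~90) near arm in scene cam"
    c,W,f=grab('scene'); w=W.reshape(-1,3); m=(w[:,2]>.08)&(w[:,2]<.098)&(abs(w[:,0]-.495)<.045)&(abs(w[:,1]+.175)<.035)
    p=w[m]*1000; print('nose n',len(p), p.mean(0).round(1) if len(p) else None)
    return c,W,f
E
python3 - <<'E'
from h import *
nose(); plan()
E
```

```text
nose n 63 [ 486.1 -171.    88. ]
at [539.8 -43.1  77.8] az -179.98 t 60.58 w 0.183 F [-0.   0.2 -1.1] q6 -0.08
```

>>> {"op": "drive_tool", "data": {
  "motion": [
    [[-8,2.3,0,0,0,0],[-16,4.3,0,0,0,0],[-25,6.4,0,0,0,0],[-34,8,0,0,0,0],[-42,9.2,0,0,0,0],[-51,10.3,0,0,0,0],[-60,11,0,0,0,0],[-68,11.4,0,0,0,0],[-68,11.4,0,0,0,0]]
  ]
}}

```text
clock: 61.7
ee_pos: [0.6084, -0.0318, 0.078]
eef_rot: [-0.0, 3.14, 0.003]
wrist_force: [-0.7, -0.7, -1.5]
grip_width: 0.177
finger_force: 98.9
```

```bash
python3 - <<'E'
from h import *
nose(); plan()
E
```

```text
nose n 20 [ 525.4 -179.3   86.3]
at [607.7 -31.8  77.9] az -179.99 t 61.75 w 0.184 F [-1.   0.4 -1.8] q6 -0.05
```

>>> {"op": "drive_tool", "data": {
  "motion": [
    [[-5,0,0,0,0,0],[-8,0,0,0,0,0],[-8,0,0,0,0,0]]
  ]
}}

```text
clock: 62.12
ee_pos: [0.6156, -0.0318, 0.0779]
eef_rot: [-0.0, 3.141, 0.003]
wrist_force: [0.9, 0.5, -0.3]
grip_width: 0.177
finger_force: 98.9
```

>>> {"op": "drive_tool", "data": {
  "motion": [
    [[-3,0,0,0,0,0],[-6,0,0,0,0,0],[-6,0,0,0,0,0]]
  ]
}}

```text
clock: 62.5
ee_pos: [0.6203, -0.0318, 0.0774]
eef_rot: [0.0, -3.14, -0.003]
wrist_force: [-5.6, -0.3, -1.2]
grip_width: 0.181
finger_force: 98.9
```

>>> {"op": "drive_tool", "data": {
  "motion": [
    [[-4,0,-2.4,0,-0.018,0],[-8,0,-4.8,0,-0.035,0],[-12,0,-7.2,0,-0.053,0],[-15,0,-9.5,0,-0.07,0],[-15,0,-9.5,0,-0.07,0]]
  ]
}}

```text
clock: 63.12
ee_pos: [0.6311, -0.0317, 0.0854]
eef_rot: [-0.0, 3.081, 0.003]
wrist_force: [-10.1, 0.9, -0.6]
grip_width: 0.178
finger_force: 98.9
```

>>> {"op": "drive_tool", "data": {
  "motion": [
    [[0,0,0,0,0,0]]
  ]
}}

```text
clock: 63.25
ee_pos: [0.6311, -0.0317, 0.0854]
eef_rot: [-0.0, 3.081, 0.003]
wrist_force: [-10.6, -0.8, -1.0]
grip_width: 0.178
finger_force: 98.9
```

```bash
python3 - <<'E'
from h import *
s=readout.read_state(); print(s['ee_pos'],s['wrist_force'],Ro.from_rotvec(s['eef_rot']).as_matrix().round(3).tolist())
c,W,f=nose()
E
```

```text
[ 0.63110388 -0.03168508  0.08540544] [-10.57779764  -0.82494042  -0.96110271] [[-0.998, -0.0, 0.06], [-0.0, 1.0, 0.002], [-0.06, 0.002, -0.998]]
nose n 4 [ 536.3 -184.    81. ]
```

```bash
cat >> h.py <<'E'
def ring(n=5,exp=None):
    K=[]
    for k in range(n):
        c,W,f=grab('scene'); w=W.reshape(-1,3)*1000; cc=c.reshape(-1,3).astype(int)
        m=(abs(w[:,0]-exp[0])<35)&(abs(w[:,1]-exp[1])<25)&(abs(w[:,2]-exp[2])<12)&(cc.min(1)>90)&((cc.max(1)-cc.min(1))<40); K.append(w[m])
    p=np.vstack(K); print('ring',len(p),'mean',p.mean(0).round(1),'x pct',np.percentile(p[:,0],[2,25,50,75,98]).round(1),'y pct',np.percentile(p[:,1],[2,50,98]).round(1),'z',np.percentile(p[:,2],[5,50,95]).round(1))
    return c,W,f
E
python3 - <<'E'
from h import *
c,W,f=ring(4,(660.6,-31.7,69))
def px(f,P):
    K=f['mtx'];R=Ro.from_rotvec(f['rotation']).as_matrix(); q=R.T@(np.array(P)/1000-f['xyz']); return np.array([K[0,0]*q[0]/-q[2]+K[0,2], -K[1,1]*q[1]/-q[2]+K[1,2]]).round(1)
print('exp ring px',px(f,[660.6,-31.7,69]),'pin',px(f,[681.5,-31.7,72]))
u,v=px(f,[665,-31.7,69]).astype(int); g=c[v-14:v+14,u-16:u+16].astype(int); print(u-16,v-14)
for r in range(28): print(''.join('#' if (q.min()>115 and q.max()-q.min()<30) else '+' if (q.max()-q.min()<22) else '.' for q in g[r]))
s=readout.read_state(); print(s['wrist_force'],s['ft_torque'],s['ee_pos'])
E
```

```text
ring 473 mean [660.2 -29.   70.3] x pct [638.  644.5 659.4 674.1 685.3] y pct [-45.6 -28.7 -15.6] z [61.9 70.6 76.9]
exp ring px [280.2 287.6] pin [274.3 292.3]
262 274
.................+++++++++++++++
..................++#+++++++++++
..................++#+++++++++++
..................++#+++++++++++
...................+#++++++#++++
...................+#++++++##+++
...................+#++++++##+++
...................+#++++++##+++
....................+++++++##+++
..................###++++++##+++
...............########++++##+++
..............###...####+++##+++
.............###......###++###+.
.............##........##+.+#+..
.............##........##.......
............###........##.......
.............##.......###.......
.............#####.#####........
...........############.........
...........####.+####...........
...........####.................
...........+###.................
...........+###+................
...........+###.................
............###.................
................................
................................
..++++..........................
[-10.36921665  -0.07467375  -0.81479574] [-0.08379095  2.14028197  0.03327644] [ 0.6311513  -0.03167974  0.08544663]
```

The pixel map puts the ring at (280,288), right where expected, so the grip hasn't slipped. But its leading edge has just reached the pin at (275,292), below the pin's top. I'll back off, tilt higher, then carry it over.

>>> {"op": "drive_tool", "data": {
  "motion": [
    [[5,0,0,0,0,0],[7,0,0,0,0,0],[7,0,-4,0,-0.04,0],[6,0,-8,0,-0.08,0],[5,0,-9.5,0,-0.095,0],[5,0,-9.5,0,-0.095,0],[5,0,-9.5,0,-0.095,0]]
  ]
}}

```text
clock: 64.38
ee_pos: [0.6278, -0.0319, 0.0955]
eef_rot: [0.0, 2.981, 0.003]
wrist_force: [-6.8, -0.0, -0.4]
grip_width: 0.182
finger_force: 99.1
```

```bash
cat >> h.py <<'E'
def kin():
    s=readout.read_state(); R=Ro.from_rotvec(s['eef_rot']).as_matrix(); p=s['ee_pos']*1000; a=np.arcsin(-R[2,0])
    S=-R[:,0]; D=R[:,2]; e=p+28.7*S+18.2*D
    print('t',round(s['clock'],2),'tcp',p.round(1),'alpha',a.round(3),'eye',e.round(1),'F',s['wrist_force'].round(1),'w',round(s['grip_width'],3))
    for st in(0,20,35): h=p-(106.5+st)*S+15.2*D; print('  s',st,'crosswire underside at',h.round(1))
def asc(exp,r=16):
    c,W,f=grab('scene'); K=f['mtx'];R=Ro.from_rotvec(f['rotation']).as_matrix()
    def px(P): q=R.T@(np.array(P)/1000-f['xyz']); return np.array([K[0,0]*q[0]/-q[2]+K[0,2], -K[1,1]*q[1]/-q[2]+K[1,2]])
    u,v=px(exp).round().astype(int); print('center col',r,'row',r-2,'pin at',(px([681.5,-31.7,72])-[u-r,v-r+2]).round(1))
    g=c[v-r+2:v+r-2,u-r:u+r].astype(int)
    for q in g: print(''.join('#' if (k.min()>115 and k.max()-k.min()<30) else '+' if (k.max()-k.min()<22) else '.' for k in q))
E
python3 - <<'E'
from h import *
kin()
E
```

```text
t 64.38 tcp [627.8 -31.9  95.5] alpha 0.16 eye [659.  -31.8  82.1] F [-6.8 -0.  -0.4] w 0.182
  s 0 crosswire underside at [525.1 -31.8  63.5]
  s 20 crosswire underside at [505.3 -31.8  60.3]
  s 35 crosswire underside at [490.5 -31.8  57.9]
```

>>> {"op": "drive_tool", "data": {
  "motion": [
    [[-5,0,-1,0,0,0],[-10,0,-1,0,0,0],[-15,0,-1,0,0,0],[-20,0,-1,0,0,0],[-24,0,-1,0,0,0],[-24,0,-1,0,0,0],[-24,0,-1,0,0,0]]
  ]
}}

```text
clock: 65.25
ee_pos: [0.6485, -0.0319, 0.0985]
eef_rot: [0.0, 2.988, 0.003]
wrist_force: [-10.1, -0.4, -2.5]
grip_width: 0.179
finger_force: 99.0
```

```bash
python3 - <<'E'
from h import *
kin(); asc((681.5,-31.7,86))
E
```

```text
t 65.25 tcp [648.5 -31.9  98.5] alpha 0.154 eye [679.7 -31.8  84.9] F [-10.1  -0.4  -2.5] w 0.179
  s 0 crosswire underside at [545.6 -31.8  67.2]
  s 20 crosswire underside at [525.8 -31.8  64.1]
  s 35 crosswire underside at [511.  -31.8  61.8]
center col 16 row 14 pin at [16.3 17.3]
.................+#+++++++++++++
.................+#+++++++++++++
.................+#+++++++++++++
.................+#+++++++#+++++
.................+#+++++++##++++
.................+#+++++++##++++
.................+#+++++++##++++
..................#+++++++##++++
..................#+++++++##++++
...............#####++++++##++++
............##########++++##++++
............####..#####++###+++.
...........##.......####+###++..
...........##........###.+##+...
...........##........###........
...........##........###........
...........###......###.........
............##########..........
.............########...........
...............+###+............
...............+###+............
...............+###+............
...............+###.............
................###.............
................................
................................
......++++......................
......++++......................
```

>>> {"op": "drive_tool", "data": {
  "motion": [
    [[-2,0,0.3,0,0,0],[-1.8,0,3,0,0.02,0],[-1.4,0,6.5,0,0.05,0],[-1.1,0,9.7,0,0.074,0],[-1.1,0,9.7,0,0.074,0]]
  ]
}}

```text
clock: 65.92
ee_pos: [0.6517, -0.0318, 0.0891]
eef_rot: [-0.0, 3.062, 0.003]
wrist_force: [-10.6, -0.7, -2.7]
grip_width: 0.18
finger_force: 98.8
```

```bash
python3 - <<'E'
from h import *
kin(); asc((681.5,-31.7,74))
E
```

```text
t 65.92 tcp [651.7 -31.8  89.1] alpha 0.08 eye [681.7 -31.8  73.2] F [-10.6  -0.7  -2.7] w 0.18
  s 0 crosswire underside at [546.7 -31.8  65.4]
  s 20 crosswire underside at [526.8 -31.8  63.8]
  s 35 crosswire underside at [511.8 -31.8  62.6]
center col 16 row 14 pin at [16.3 14.3]
................++#+++++++++++++
................++#+++++++++++++
................++#+++++++++++++
.................+#+++++++++++++
.................+#++++++#++++++
.................+#++++++##+++++
.................+#++++++##+++++
..................#++++++##+++++
..................+++++++##+++++
.................##++++++##+++++
..............########+++##+++++
............####.#####+++##++++.
...........###+.....###++###++..
...........##+...#...###.+##....
...........##..####..###........
..........###..####..##.........
...........##..####.###.........
...........############.........
............##########..........
.............+######+...........
...............+###.............
................................
................................
......++++......................
......++++......................
......++++......................
................................
................................
```

>>> {"op": "drive_tool", "data": {
  "motion": [
    [[0,0,4,0,0.03,0],[0,0,8,0,0.055,0],[0,0,11.5,0,0.08,0],[0,0,11.5,0,0.08,0]]
  ]
}}

```text
clock: 66.47
ee_pos: [0.6531, -0.0318, 0.0781]
eef_rot: [-0.0, 3.141, 0.003]
wrist_force: [-10.2, 0.1, -1.3]
grip_width: 0.18
finger_force: 98.8
```

>>> {"op": "drive_tool", "data": {
  "motion": [
    [[0,0,2,0,0.015,0],[0,0,4.3,0,0.03,0],[0,0,4.3,0,0.03,0]]
  ]
}}

```text
clock: 66.85
ee_pos: [0.6532, -0.0318, 0.0742]
eef_rot: [0.0, -3.113, -0.003]
wrist_force: [-10.9, 0.4, -2.0]
grip_width: 0.178
finger_force: 98.7
```

```bash
python3 - <<'E'
from h import *
kin(); asc((681.5,-31.7,58))
E
```

```text
t 66.85 tcp [653.2 -31.8  74.2] alpha -0.029 eye [681.4 -31.8  55.1] F [-10.9   0.4  -2. ] w 0.178
  s 0 crosswire underside at [546.3 -31.8  62. ]
  s 20 crosswire underside at [526.3 -31.8  62.6]
  s 35 crosswire underside at [511.3 -31.8  63.1]
center col 16 row 14 pin at [15.3 10.3]
...............++#++++++++++++++
................++++++++++++++++
................++++++++++++++++
................++++++++++++++++
................++++++++++++++++
.................#++++++++++++++
.................+++++++##++++++
.................+++++++##++++++
..................++++++##++++++
..................+++++++##+++++
.............########++++##++++.
.............#########+++##+++..
............##########+++##++...
...........##++###..###..+#+....
..........###.+###+.+##.........
..........##+.+###..+##.........
..........##+..###..###.........
..........###......####.........
...........###########..........
.....++++..+#########...........
.....++++...+######+............
.....++++.......................
................................
................................
................................
................................
................................
................................
```

>>> {"op": "drive_tool", "data": {
  "motion": [
    [[0,0,1,0,0,0],[3,0,1,0,0,0],[6,0,1,0,0,0],[7,0,1,0,0,0],[7,0,1,0,0,0]]
  ]
}}

```text
clock: 67.53
ee_pos: [0.6474, -0.0318, 0.0742]
eef_rot: [0.0, -3.116, -0.003]
wrist_force: [-8.0, -1.1, -1.8]
grip_width: 0.184
finger_force: 98.9
```

>>> {"op": "drive_tool", "data": {
  "motion": [
    [[0,0,0,0,0,0],[0,0,0,0,0,0],[0,0,0,0,0,0],[0,0,0,0,0,0],[0,0,-20,0,0,0],[0,0,-60,0,0,0],[0,0,-110,0,0,0],[0,0,-150,0,0,0],[0,0,-150,0,0,0]]
  ],
  "fingers": 100
}}

```text
clock: 68.65
ee_pos: [0.6565, -0.0322, 0.2301]
eef_rot: [0.0, -3.132, -0.002]
wrist_force: [-0.4, 0.4, -1.0]
grip_width: 0.609
finger_force: 0.0
```

>>> {"op": "drive_tool", "data": {
  "motion": [
    [[0,60,0,0,0,0],[0,120,0,0,0,0],[0,180,0,0,0,0],[0,240,0,0,0,0],[0,300,0,0,0,0],[0,300,0,0,0,0]]
  ]
}}

```text
clock: 69.4
ee_pos: [0.6527, 0.2727, 0.2241]
eef_rot: [0.01, -3.122, -0.004]
wrist_force: [0.6, -0.9, 0.2]
grip_width: 0.603
finger_force: 0.0
```

```bash
python3 - <<'E'
from h import *
asc((675.5,-31.7,56))
Ws=[grab('top')[1] for _ in range(4)]; W=np.nanmean(Ws,0); c=grab('top')[0]
print(*slat(W,c,.078,(325,205,395,255),tol=.007),sep='\n')
h=W[...,2]
def show(n,x0,x1,y0,y1,z0,z1,w=W.reshape(-1,3)*1000):
    p=w[(w[:,0]>x0)&(w[:,0]<x1)&(w[:,1]>y0)&(w[:,1]<y1)&(w[:,2]>z0)&(w[:,2]<z1)]; print(n,len(p),p.mean(0).round(1),np.percentile(p,[3,97],axis=0).round(1).tolist())
show('lug/hook',480,540,-55,-10,52,80); show('ring zone',655,700,-55,-10,46,85); show('nose',500,535,-190,-150,82,100)
show('spring coil',545,620,-45,-18,45,80)
c2,W2,f2=grab('scene'); w2=W2.reshape(-1,3)*1000
show('S ring',655,700,-50,-12,46,85,w2); show('S stack end z30-75 y',530,562,-100,-80,20,80,w2)
kin()
E
```

```text
center col 16 row 14 pin at [14.3 11.3]
...........................#####
..........................+#####
.........................++++###
........................++++++##
.......................++++++++#
......................++++#++++.
.....................++++#++++..
....................++++#++++...
....................+++##+++....
...............######++++++.....
.............#########++++......
............######.####++.......
...........######....###........
...........######....###........
...........######....##.........
...........######....##.........
...........######...###.........
...........+###########.........
............##########..........
.............+######+...........
....++++........................
....++++........................
....++++........................
................................
................................
................................
................................
................................
(np.int32(639), array([ 546.9, -171.1,   77.7]), 'yaw', 89.7, 'rect', array([ 547.6, -171.9]), array([169.6,  30.3]))
lug/hook 187 [509.9 -31.9  62.7] [[492.8, -53.0, 58.6], [530.2, -11.0, 68.8]]
ring zone 116 [677.  -31.2  58. ] [[656.6, -44.4, 49.4], [695.3, -17.1, 70.8]]
nose 60 [ 520.4 -171.1   89.5] [[510.8, -180.9, 84.2], [530.7, -160.6, 92.8]]
spring coil 129 [583.6 -30.4  64.2] [[546.2, -38.2, 57.2], [618.1, -23.6, 69.6]]
S ring 154 [676.9 -29.2  57.1] [[656.9, -43.7, 48.3], [693.5, -17.0, 71.6]]
S stack end z30-75 y 207 [548.6 -90.   54.2] [[531.1, -99.6, 20.8], [560.3, -84.1, 78.8]]
t 69.75 tcp [654.  266.3 226.1] alpha -0.018 eye [682.4 266.2 207.4] F [ 0.1  0.2 -1.3] w 0.606
  s 0 crosswire underside at [547.2 266.5 212.9]
  s 20 crosswire underside at [527.2 266.5 213.3]
  s 35 crosswire underside at [512.2 266.6 213.5]
```

```bash
python3 - <<'E'
from h import *
for n in('top','scene'):
    Q=[]
    for k in range(5):
        c,W,f=grab(n); w=W.reshape(-1,3)*1000; cc=c.reshape(-1,3).astype(int)
        r=np.hypot(w[:,0]-677,w[:,1]+30.5); m=(r>10)&(r<16.5)&(w[:,2]>46)&(cc.min(1)>110)&(cc.max(1)-cc.min(1)<35); Q.append(w[m])
    q=np.vstack(Q)
    for nm,mm in(('near',q[:,0]<672),('left',q[:,1]>-26),('right',q[:,1]<-36),('far',q[:,0]>685)): print(n,nm,mm.sum(),np.median(q[mm],0).round(1) if mm.any() else '')
    w=W.reshape(-1,3)*1000
    for zc in(24,36,48,60,72):
        p=w[(abs(w[:,2]-zc)<6)&(w[:,0]>532)&(w[:,0]<560)&(w[:,1]>-105)&(w[:,1]<-75)]
        if n=='scene' and len(p)>4: print('layer',zc,len(p),np.percentile(p[:,1],[50,90]).round(1))
print(readout.read_state()['clock'])
E
```

```text
top near 66 [666.6 -28.3  60.7]
top left 91 [679.2 -20.   57.8]
top right 66 [680.1 -40.   57.1]
top far 52 [688.5 -25.9  58.6]
scene near 96 [665.  -30.3  58.6]
scene left 133 [678.5 -19.7  57.3]
scene right 82 [680.  -39.8  58. ]
scene far 82 [687.7 -29.4  56.9]
layer 24 52 [-86.8 -78.3]
layer 36 22 [-87.8 -86.6]
layer 48 38 [-86.  -84.1]
layer 60 35 [-87.7 -85.3]
layer 72 61 [-91.5 -86.6]
70.25
```

```bash
python3 -c "
from station import job
print(job.close_job())"
```

```text
the job is handed in; nothing more can be done
None
```

The job is handed in at about 70 s of the 210 s: all five slats are stacked flush in the jig, the spring's hook is in the lug hole and its eye is seated over the pin. The first slat clipped a fence post on its way in, so I laid it flat and re-gripped it, and I never touched the mallet, tin, rasp or coloured look-alikes.

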